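Closing clean of the coffee grinder

TASK

Run the closing clean on the grinder: stand the squat black catch tub upright on the wooden step, centred just in front of the chute's lip, and pour all the cleaning balls from the steel dosing cup into the hopper; then push the spring-centred switch over towards the grinder (never away from it), hold it there for 2 seconds and let it recentre; and only then pull the side lever all the way to the chute side and ease it back home slowly, never letting it snap back. The emptied dosing cup and every white tasting cup must finish standing upright in the grey wash-up tray, in any order and at any time. Leave the lidded tin standing where it is.

Things in the scene. Friction and masses are not known exactly. Their poses are not given: they have to be found in the camera images.
- grinder: Compact black coffee grinder, fixed: body 150 x 150 mm, 150 mm tall, the steel hopper on it up to 245 mm. Origin under the middle of the body on the table (below the hopper's axis). Its -x axis points out of the front, where the chute and the wooden step are; its -y side carries the lever.
- hopper_mouth (a point): Centre of the hopper's round open mouth, 245 mm above the table; mouth 152 mm inner diameter, wall 4 mm, a cone 79 mm deep narrowing to about 90 mm at its floor. Axes as the grinder's, z up.
- step (a point): The tub's place on top of the wooden step (165 mm along grinder x, 130 mm along y, 30 mm tall): 100 mm in front of the body's front face, 18 mm beyond the step's middle. The chute, 44 mm wide, sticks 52 mm out of that face, its lip 115 mm above the table and 48 mm short of this place, so a tub comes straight down past it; the gripper should close along grinder y.
- lever (a joint): Sprung lever on the grinder's -y side, vertical axis at lever_hinge: 0 at home (bar along grinder -y), grows to 0.8 rad (hard stop) as the knob is pulled to the front (grinder -x). Return spring about 3 N at the knob at home, 8 N at the stop; let go, it snaps back. Pulled fully: beyond 0.68; home: below 0.05; must never return faster than 1.5 rad/s.
- lever_hinge (a point): Vertical axis of the lever, 85 mm above the table, at the grinder's -y face.
- lever_knob (a point): Top centre of the lever's upright black knob, 135 mm above the table: knob 20 mm diameter, reaching from 77 to 135 mm above the table, 100 mm from lever_hinge; moves with the lever. The bar is 12 mm thick at 85 mm height. The knob can be pushed from its far (grinder +x) side with closed fingers.
- switchbox: Grey switch box, fixed, 90 (x) x 80 (y) x 45 mm tall, beside the grinder's +y side of the step; origin under its centre. The bat toggle stands in the middle of its top. Its -y axis points to the grinder's side.
- toggle (a joint): Spring-centred bat toggle: 0 upright, + tips it towards the box's -y (towards the grinder), range -0.45 to 0.45 rad, pivot at the top of the box (45 mm above the table). About 5 N at the tip at full travel. Counts as held over beyond 0.3 rad, centred within 0.06 rad.
- toggle_tip (a point): Centre of the 18 mm steel ball at the toggle's end, 58 mm from its pivot (103 mm above the table when upright); the shaft below it is 10 mm thick.
- tray: Grey plastic wash-up tray, fixed, open topped, 200 (x) x 260 (y) mm outside, walls 5 mm thick and 35 mm high, floor 5 mm thick; origin under its centre on the table.
- dosecup: Round steel dosing cup with the cleaning balls in it, 85 mm tall, straight wall of 66 mm outer diameter, 3.5 mm thick, floor 4 mm; origin at the centre of its underside, z up its axis. About 0.16 kg.
- catchtub: Squat round black plastic tub, 50 mm tall, straight wall of 64 mm outer diameter, wall 3 mm, empty; origin at the centre of its underside. About 0.12 kg.
- cup1: White ceramic tasting cup, empty, no handle, 68 mm tall, straight wall of 64 mm outer diameter from 12 mm up, narrowing below to a 52 mm foot, wall 4 mm; origin at the centre of its underside. 0.18 kg. May be absent.
- cup2: White ceramic tasting cup, empty, no handle, 68 mm tall, straight wall of 64 mm outer diameter from 12 mm up, narrowing below to a 52 mm foot, wall 4 mm; origin at the centre of its underside. 0.18 kg. May be absent.
- cup3: White ceramic tasting cup, empty, no handle, 68 mm tall, straight wall of 64 mm outer diameter from 12 mm up, narrowing below to a 52 mm foot, wall 4 mm; origin at the centre of its underside. 0.18 kg. May be absent.
- ball1_center (a point): Centre of an off-white cleaning ball, 20 mm diameter, 10 g, at first in the dosing cup. May be absent.
- ball2_center (a point): Centre of an off-white cleaning ball, 20 mm diameter, 10 g, at first in the dosing cup. May be absent.
- ball3_center (a point): Centre of an off-white cleaning ball, 20 mm diameter, 10 g, at first in the dosing cup. May be absent.
- ball4_center (a point): Centre of an off-white cleaning ball, 20 mm diameter, 10 g, at first in the dosing cup. May be absent.
- ball5_center (a point): Centre of an off-white cleaning ball, 20 mm diameter, 10 g, at first in the dosing cup. May be absent.
- tin: Lidded coffee sample tin, 58 mm diameter, 75 mm tall, 0.45 kg, a bystander: to be left standing. Origin at the centre of its underside.
Mind the look-alikes: they are no part of the job. What is shaped like the cup1 but purple or red is not meant.

How it is judged:
By the outcome, as a careful person would: the job done as asked, in the order asked, and still so for the second after the job is handed in, with the robot touching nothing.
Of cup1, cup2, cup3 only 1 to 3 are there at a start; the rules pass over those that are not, and their reading is None.
Of ball1, ball2, ball3, ball4, ball5 only 3 to 5 are there at a start; the rules pass over those that are not, and their reading is None.
At some moment in a run one of cup1, cup2, cup3 may be knocked a few centimetres aside while the robot is not near it.
It also fails if it takes over 210 s, if anything falls off the work surface, if the arm or the gripper's body presses on something with over 40 N, if the wrist force passes 120 N, or if a joint passes its speed limit or range.

ROBOT

A 6-joint arm with a two-finger parallel gripper is mounted at the origin on the work surface. World frame = base frame: x ahead of the robot, y to its left, z up, the work surface at z = 0. Lengths are in m, angles in rad, forces in N, time in s.
With the tool pointing down it reaches from about 0.25 to 0.775 m from the base axis. Payload 4 kg.
Tool frame: the origin (TCP) lies at the very end of the fingers, on their centre line; the grasp point (between the pads) lies 19 mm behind it (robot.hold_point_z is the distance from the TCP to the grasp point, in m); z points along the fingers, y is the line along which they close (so a half turn about z gives the same grasp; the last joint's range is limited). The gripper opens to 94 mm and grips with 3 to 60 N. Pads are 16 mm wide; open, the fingers measure 119 mm over their backs; the gripper's body (75 mm by 177 mm) begins 78 mm behind the grasp point.
Start: joints at [-1.215, 0.087, 1.371, -0, 1.684, -0.103], TCP at [0.244, -0.493, 0.206] pointing down, gripper open.
Joint ranges: [-3.1, 3.1], [-0.76, 2.03], [0.27, 2.55], [-1.08, 4.22], [0.17, 2.65], [-2.57, 2.57]. Speed limits (rad/s): [2.79, 2.79, 3.14, 3.14, 3.14, 3.14].

INTERFACE

Orientations are given as [roll, pitch, yaw] about the fixed x, y, z axes, in that order (R = Rz(yaw) Ry(pitch) Rx(roll)).
In Python, from bench import robot gives the robot as it stands.
- The arm moves only by the tool carry_out, never from a script. Its argument "steps" is a list of rows, each a list of 3 entries, a list of its own where there are three numbers: the shift along the tool's x, y, z in m, then the turn about the tool's z in units of 10 degrees (1.0 is 10 degrees), then the closure, from -1 (fully open) to 1 (shut). In form: [[[tx, ty, tz], roll, jaw], ...]. A call has 1 to 10 rows; each row is the pose to reach, as a shift and turn from the pose commanded when the call began, along the tool's axes at that moment; what a row does not reach only later rows make up. A row lasts 1/8 s, in which the tool goes at most 62.5 mm and 10.7 degrees, less where a joint would pass 70% of its speed; a pose out of reach is approached as far as the arm can. A call with a gripper value outside its range is refused whole. The fingers move at their own pace and stop on an object; the grip force is fixed at half the most. Time passes only in rows, so rows that repeat a pose let the fingers close. It gives the time, the measured TCP pose, the force, the opening and the grip force at its end, in the units of the state.
- robot.get_obs(): the state, without advancing time (a new reading comes with each control period).
- robot.snapshot(name): name is "side" or "top"; returns a dict with "image" (420x560x3 uint8, red, green, blue), "z_map" (420x560 float32, m along the optical axis (not along the pixel's ray), 0 where there is no reading), "mtx" (3x3 intrinsics, pixels), "D" ([k1, k2, p1, p2, k3] as OpenCV has them; the pictures are not rectified), "R" (3x3) and "t" (3): a world point X has camera coordinates R X + t. Camera axes: x right, y down, z forward; pixel columns grow to the right and rows downward; lengths in m; the calibration is good to about 2 mm. A picture is of the moment at which its call begins.
- robot.close_job(): hands the job in; it is judged then, once.
The state is a dict: "time": time; "joint_positions": joint angles; "qvel": joint speeds; "joint_torque": joint torques, N m; "tool_pos": TCP position; "ee_rot": TCP orientation; "wrist_force": force on the tool from outside, world axes, zero at the start; "wrist_torque": the same for the moment, N m; "width": finger opening in m; "finger_force": force on a finger pad.
Only numpy, scipy, OpenCV 4.12 (cv2) and the standard library are available. Lean on these libraries where they do the work, as an engineer would, in place of code of your own. Each camera call takes 0.05 s, during which the arm holds its last target. There are 200 camera calls.

## Working session

There is one attempt and no reset: what is moved stays moved. The work goes in short steps, Python scripts to look and compute and a tool call to move; the robot and the scene stay as the last step left them, time stands still between calls to the robot, and variables do not carry over. Pictures are saved under pics/ and viewed, at most 14 in all, crops included, and the job is handed in when it is done.

Besides the shell and the picture viewer there is one more tool, called after "Emit:" in YAML: its name, and indented under it one key for each argument. carry_out: Moves the arm, as the interface text tells. Its arguments: {"type":"object","properties":{"steps":{"type":"array","items":{"type":"array"}}},"required":["steps"]}

```bash
mkdir -p pics; cat > h.py <<'E'
import numpy as np, cv2
from bench import robot
def snap(n):
    s=robot.snapshot(n); return s
def save(s,f,crop=None,k=1):
    im=s["image"][:,:,::-1]
    if crop: r0,r1,c0,c1=crop; im=im[r0:r1,c0:c1]
    cv2.imwrite("pics/"+f,cv2.resize(im,None,fx=k,fy=k,interpolation=cv2.INTER_CUBIC))
def pts(s):
    """world point per pixel from z_map"""
    h,w=s["z_map"].shape
    u,v=np.meshgrid(np.arange(w),np.arange(h))
    n=cv2.undistortPoints(np.stack([u,v],-1).reshape(-1,1,2).astype(float),s["mtx"],np.array(s["D"])).reshape(h,w,2)
    z=s["z_map"]; P=np.dstack([n[...,0]*z,n[...,1]*z,z])
    W=(P-np.array(s["t"]))@np.array(s["R"]); W[z==0]=np.nan
    return W
def ray(s,u,v,h):
    n=cv2.undistortPoints(np.array([[[u,v]]],float),s["mtx"],np.array(s["D"])).ravel()
    R=np.array(s["R"]);d=R.T@np.array([n[0],n[1],1]);c=-R.T@np.array(s["t"])
    return c+d*(h-c[2])/d[2]
E
python3 - <<'E'
from h import *
for n in("top","side"):
    s=snap(n); save(s,n+"0.png",k=1.4); np.savez(n+"0.npz",**s)
    print(n,-np.array(s["R"]).T@s["t"],np.array(s["R"])[2],s["mtx"][0][0])
o=robot.get_obs();print(o,robot.hold_point_z)
E
```

```text
top [0.47402547 0.03671355 1.57319807] [ 0.05603413  0.00379579 -0.99842164] 499.7098067834529
side [0.27237763 0.89175506 0.77892876] [ 0.25160311 -0.78872522 -0.56089964] 432.64311427800425
{'time': 0.1, 'joint_positions': array([-1.21509867e+00,  8.78823826e-02,  1.37208837e+00, -3.74960168e-05,
        1.68359344e+00, -1.03076436e-01]), 'qvel': array([ 8.75625957e-04, -5.75156060e-04, -5.87312270e-03, -7.00340477e-04,
        6.22900012e-05,  1.21070410e-03]), 'joint_torque': array([ 3.16011392e-03, -3.41252518e+01, -3.03301585e+01,  7.20841857e-02,
        3.03685782e-02, -9.80142636e-05]), 'tool_pos': array([ 0.24339112, -0.49266777,  0.204428  ]), 'ee_rot': array([-3.13962775e+00, -1.65790520e-04,  4.58769750e-01]), 'wrist_force': array([-0.65658834, -0.45838697,  0.34938404]), 'wrist_torque': array([-0.03817951,  0.05732613,  0.00744973]), 'finger_force': 0.0, 'width': 0.09387680771243144} 0.0188
```

View pics/top0.png

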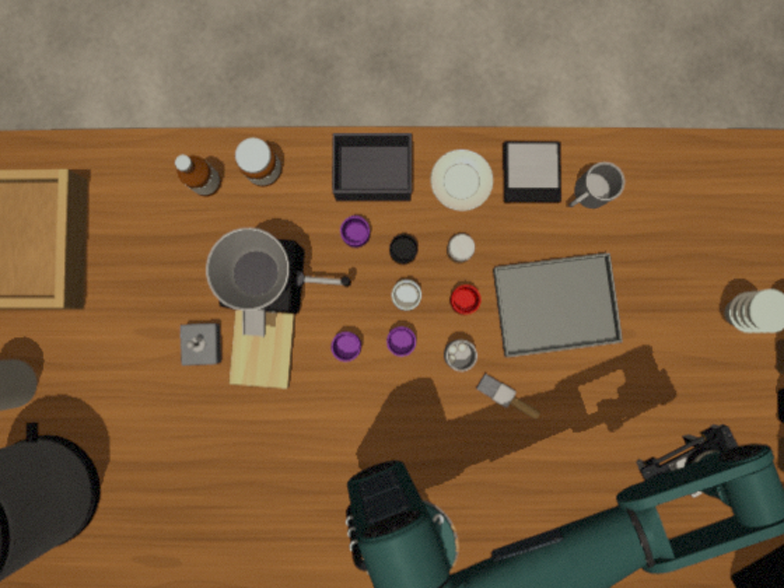

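View pics/side0.png

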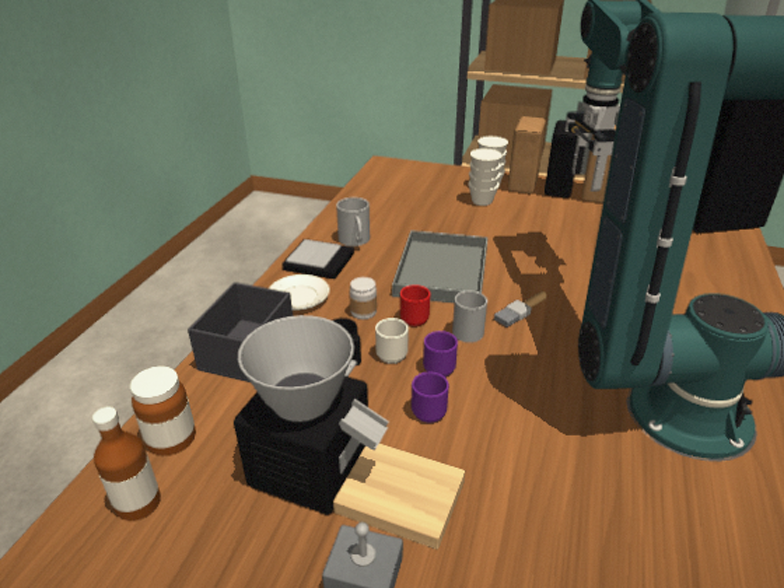

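The top view (×1.4) shows these objects:
- Grinder hopper at (248,270).
- Step at (262,350).
- Switch box at (200,344).
- Lever knob at (346,282).
- Black tub at (403,248).
- Dosing cup with balls at (461,355).
- Tray at (557,304).

White candidates are the cup at (406,295), the tin lid at (461,247) and a stack at (760,312). Only (406,295) has the straight wall and open mouth of the tasting cup. The purple and red ones are look-alikes.

```bash
cat > m.py <<'E'
from h import *
def circ(W,c,r,zlo,zhi):
    m=(np.hypot(W[...,0]-c[0],W[...,1]-c[1])<r)&(W[...,2]>zlo)&(W[...,2]<zhi)
    p=W[m][:,:2].astype(np.float32)
    (x,y),R=cv2.minEnclosingCircle(p) if len(p)>4 else ((0,0),0)
    return round(x,4),round(y,4),round(R,4),len(p)
E
python3 - <<'E'
from m import *
s=dict(np.load("top0.npz"));W=pts(s)
def at(u,v): return W[int(v/1.4),int(u/1.4)]
save(s,"crop0.png",(150,280,120,420),2.6)
for n,(u,v),h in [("cup",(406,295),.068),("tub",(403,248),.05),("dose",(461,355),.085),("tin",(461,247),.075),("red",(465,300),.068),("p1",(356,231),.068),("p2",(347,346),.068),("p3",(401,341),.068),("hopper",(248,270),.245)]:
    g=ray(s,u/1.4,v/1.4,h); print(n,g[:2].round(3),circ(W,g,.055 if h<.2 else .1,h-.006,h+.006))
for n,(u,v),h in [("knob",(346,282),.135),("ball",(197,342),.11)]:
    g=ray(s,u/1.4,v/1.4,h);print(n,g.round(3),circ(W,g,.025,h-.015,h+.01), at(u,v).round(3))
for n,c,r,lo,hi in [("step",ray(s,262/1.4,350/1.4,.03),.13,.024,.034),("box",ray(s,200/1.4,344/1.4,.045),.07,.04,.05),("tray",ray(s,557/1.4,304/1.4,.035),.2,.025,.042),("chute",ray(s,255/1.4,322/1.4,.115),.06,.1,.16),("body",ray(s,265/1.4,275/1.4,.15),.13,.142,.158)]:
    m=(np.hypot(W[...,0]-c[0],W[...,1]-c[1])<r)&(W[...,2]>lo)&(W[...,2]<hi)
    b=cv2.minAreaRect(W[m][:,:2].astype(np.float32)); print(n,m.sum(),np.round(b[0],3),np.round(b[1],3),b[2].__round__(2) )
print("stack",at(745,312),at(768,312))
E
```

```text
cup [0.557 0.007] (0.5574, 0.0073, 0.0321, 80)
tub [0.661 0.013] (0.6604, 0.0128, 0.0318, 61)
dose [ 0.428 -0.109] (0.4267, -0.1093, 0.033, 79)
tin [ 0.66  -0.111] (0.6596, -0.113, 0.0273, 233)
red [ 0.546 -0.12 ] (0.5468, -0.1213, 0.0321, 80)
p1 [0.696 0.115] (0.6972, 0.1197, 0.0319, 84)
p2 [0.447 0.134] (0.4451, 0.1379, 0.0316, 84)
p3 [0.458 0.018] (0.4566, 0.0185, 0.0318, 76)
hopper [0.595 0.313] (0.5967, 0.3163, 0.0806, 364)
knob [0.58  0.132 0.135] (0.5826, 0.1355, 0.0096, 38) [0.582 0.133 0.131]
ball [0.456 0.447 0.11 ] (0.4515, 0.4618, 0.009, 29) [0.457 0.458 0.078]
step 1584 [0.442 0.335] [0.174 0.188] 2.49
box 559 [0.452 0.464] [0.089 0.079] 0.41
tray 573 [ 0.534 -0.3  ] [0.2   0.322] 7.89
chute 378 [0.512 0.317] [0.088 0.092] 30.6
body 588 [0.577 0.299] [0.138 0.209] 64.36
stack [ 0.5195196  -0.70921557  0.11448421] [ 0.51830765 -0.7396828   0.14872178]
```

View pics/crop0.png

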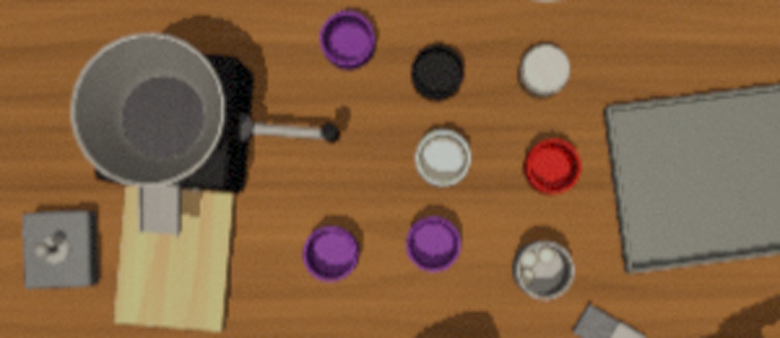

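The crop shows one open white cup at (443,157) and the closed white tin lid at (545,70). The white stack lies at y≈-0.72, out of reach, and it's tapered, so it isn't part of the job. Next I need the grinder yaw, tray and toggle more exactly.

```bash
cat >> m.py <<'E'
def go(target,yaw=None):
    o=robot.get_obs();p=o["tool_pos"];y=o["ee_rot"][2]
    d=np.array(target)-p
    R=cv2.Rodrigues(np.zeros(3))[0]
    c,s=np.cos(y),np.sin(y)
    t=[d[0]*c+d[1]*s, d[0]*s-d[1]*c, -d[2]]
    r=0 if yaw is None else np.degrees((y-yaw+np.pi/2)%np.pi-np.pi/2)/10
    print("tool shift",np.round(t,4),"turn",round(r,3),"pos",p.round(4),"yaw",round(y,4),"j6",o["joint_positions"][5].round(2),"t",o["time"],"w",round(o["width"],4))
E
python3 - <<'E'
from m import *
s=dict(np.load("top0.npz"));im=s["image"];W=pts(s)
hsv=cv2.cvtColor(im,cv2.COLOR_RGB2HSV)
def rect(mask,roi,h,n):
    m=np.zeros(mask.shape,np.uint8);r0,r1,c0,c1=roi;m[r0:r1,c0:c1]=mask[r0:r1,c0:c1]*255
    c=max(cv2.findContours(m,0,2)[0],key=cv2.contourArea)
    q=np.array([ray(s,*p,h)[:2] for p in c.reshape(-1,2).astype(float)],np.float32)
    b=cv2.minAreaRect(q);print(n,np.round(b[0],4),np.round(b[1],4),round(b[2],2))
    return c
print(hsv[255,185],hsv[250,190],hsv[225,400],hsv[280,150])
rect((hsv[...,0]>17)&(hsv[...,0]<35)&(hsv[...,2]>150),(215,290,155,220),.03,"step")
rect((hsv[...,1]<60)&(hsv[...,2]>60),(228,270,120,162),.045,"box")
rect((hsv[...,1]<70),(170,262,345,450),.035,"tray")
# lever bar direction
m=(W[...,2]>.075)&(W[...,2]<.098)&(W[...,0]>.5)&(W[...,0]<.65)&(W[...,1]<.235)&(W[...,1]>.145)
p=W[m];print("bar",len(p),p.mean(0), cv2.fitLine(p[:,:2].astype(np.float32),2,0,.01,.01).ravel())
m=(np.hypot(W[...,0]-.452,W[...,1]-.464)<.04)&(W[...,2]>.055);print("toggle",W[m].round(3)[:40:2])
go([.6604,.0128,.15],-.07)
E
```

```text
[ 24  91 187] [ 23  95 188] [ 27  22 129] [ 15 167 142]
step [0.4441 0.3274] [0.1286 0.1713] 85.37
box [0.4522 0.4622] [0.0879 0.0793] 2.83
tray [ 0.5382 -0.327 ] [0.1995 0.2616] 7.27
bar 113 [0.58693718 0.19121411 0.08982181] [0.09179735 0.9957777  0.5869372  0.19121411]
toggle [[0.462 0.44  0.056]
 [0.46  0.461 0.109]
 [0.457 0.467 0.111]
 [0.457 0.46  0.114]
 [0.457 0.456 0.107]
 [0.457 0.458 0.078]
 [0.454 0.472 0.103]
 [0.454 0.464 0.112]
 [0.454 0.458 0.111]
 [0.454 0.455 0.1  ]
 [0.453 0.458 0.069]
 [0.451 0.467 0.111]
 [0.451 0.461 0.111]
 [0.451 0.454 0.113]
 [0.451 0.458 0.079]
 [0.448 0.467 0.11 ]
 [0.448 0.46  0.112]
 [0.448 0.457 0.104]
 [0.445 0.46  0.114]
 [0.444 0.47  0.057]]
tool shift [ 0.5977 -0.2685  0.0544] turn 3.03 pos [ 0.2434 -0.4927  0.2044] yaw 0.4588 j6 -0.1 t 0.1 w 0.0939
```

Emit:
carry_out:
  steps:
    - [[0.1,-0.045,0],1.0,-1]
    - [[0.2,-0.09,0],2.0,-1]
    - [[0.3,-0.135,0],3.1,-1]
    - [[0.4,-0.18,0],3.1,-1]
    - [[0.5,-0.225,0.02],3.1,-1]
    - [[0.598,-0.2685,0.05],3.1,-1]
    - [[0.598,-0.2685,0.05],3.1,-1]
    - [[0.598,-0.2685,0.05],3.1,-1]
    - [[0.598,-0.2685,0.05],3.1,-1]
    - [[0.598,-0.2685,0.05],3.1,-1]

```text
time: 1.35
tool_pos: [0.6338, -0.0195, 0.1603]
ee_rot: [3.141, 0.001, -0.082]
wrist_force: [0.5, -0.6, 0.1]
width: 0.0939
finger_force: 0.0
```

```bash
python3 - <<'E'
from m import *
s=snap("side");W=pts(s)
# tub rim from side view as a cross check, not blocked by gripper?
print(circ(W,(.66,.013),.05,.044,.056))
go([.6604,.0128,.010],-.083)
E
```

```text
(0.6615, 0.0053, 0.0316, 60)
tool shift [ 0.0217 -0.0269  0.1473] turn 0.043 pos [ 0.6367 -0.0124  0.1573] yaw -0.0755 j6 1.53 t 1.4 w 0.0941
```

Emit:
carry_out:
  steps:
    - [[0.022,-0.025,0.02],0,-1]
    - [[0.022,-0.025,0.05],0,-1]
    - [[0.022,-0.025,0.1],0,-1]
    - [[0.022,-0.025,0.145],0,-1]
    - [[0.022,-0.025,0.145],0,-1]
    - [[0.022,-0.025,0.145],0,1]
    - [[0.022,-0.025,0.145],0,1]
    - [[0.022,-0.025,0.145],0,1]
    - [[0.022,-0.025,0.145],0,1]
    - [[0.022,-0.025,0.145],0,1]

```text
time: 2.65
tool_pos: [0.6582, 0.0019, 0.0182]
ee_rot: [-3.141, -0.003, -0.082]
wrist_force: [-0.2, 0.8, 5.5]
width: 0.0637
finger_force: 29.5
```

```bash
python3 - <<'E'
from m import *
go([.4223,.3309,.17],-.083)
E
```

```text
tool shift [-0.2621 -0.3085 -0.1518] turn 0.005 pos [0.6582 0.0019 0.0182] yaw -0.0822 j6 1.57 t 2.65 w 0.0637
```

Emit:
carry_out:
  steps:
    - [[0,0,-0.06],0,1]
    - [[-0.03,0,-0.12],0,1]
    - [[-0.08,0,-0.15],0,1]
    - [[-0.14,-0.01,-0.15],0,1]
    - [[-0.2,-0.04,-0.15],0,1]
    - [[-0.25,-0.09,-0.15],0,1]
    - [[-0.265,-0.15,-0.15],0,1]
    - [[-0.265,-0.21,-0.15],0,1]
    - [[-0.265,-0.27,-0.15],0,1]
    - [[-0.265,-0.3085,-0.15],0,1]

```text
time: 3.9
tool_pos: [0.4175, 0.3332, 0.1655]
ee_rot: [3.141, 0.0, -0.08]
wrist_force: [-0.1, -1.1, -1.3]
width: 0.0635
finger_force: 29.5
```

Emit:
carry_out:
  steps:
    - [[0,0,0],0,1]
    - [[0,0,0],0,1]
    - [[0,0,0],0,1]

```text
time: 4.28
tool_pos: [0.4183, 0.3297, 0.1661]
ee_rot: [3.141, 0.0, -0.084]
wrist_force: [0.4, 0.0, -1.2]
width: 0.0636
finger_force: 29.5
```

```bash
python3 - <<'E'
from m import *
go([.4223,.3309,.050],-.083)
s=snap("top");save(s,"top1.png",(170,300,110,240),4);W=pts(s)
print(circ(W,(.597,.316),.1,.239,.251),circ(W,(.4515,.461),.03,.105,.12))
E
```

```text
tool shift [ 0.0039 -0.0015  0.1161] turn -0.005 pos [0.4183 0.3297 0.1661] yaw -0.0839 j6 2.22 t 4.275 w 0.0636
(0.5964, 0.3164, 0.0809, 384) (0, 0, 0, 2)
```

View pics/top1.png

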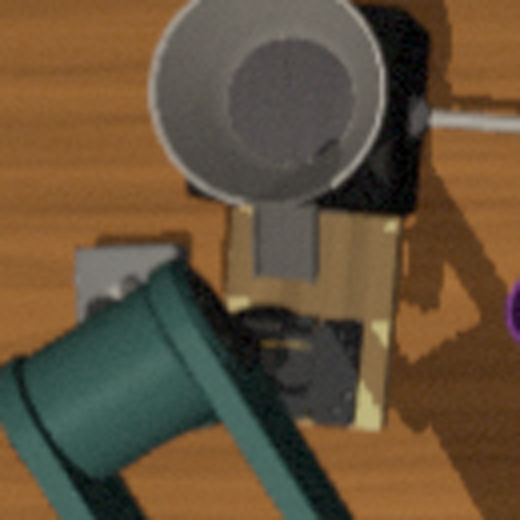

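The picture shows the gripper body at (300,370), over the step and clear of the chute at (285,240). Lowering the tub.

Emit:
carry_out:
  steps:
    - [[0.002,-0.001,0.04],0,1]
    - [[0.002,-0.001,0.08],0,1]
    - [[0.002,-0.001,0.1],0,1]
    - [[0.002,-0.001,0.112],0,1]
    - [[0.002,-0.001,0.116],0,1]
    - [[0.002,-0.001,0.118],0,1]
    - [[0.002,-0.001,0.118],0,1]

```text
time: 5.2
tool_pos: [0.4209, 0.3322, 0.0491]
ee_rot: [-3.141, -0.002, -0.082]
wrist_force: [0.8, 0.2, -1.1]
width: 0.0635
finger_force: 29.5
```

Emit:
carry_out:
  steps:
    - [[0,0,0.002],0,1]
    - [[0,0,0.002],0,1]
    - [[0,0,0.002],0,-1]
    - [[0,0,0.002],0,-1]
    - [[0,0,0.002],0,-1]
    - [[0,0,-0.04],0,-1]
    - [[0,0,-0.1],0,-1]
    - [[0,0,-0.16],0,-1]
    - [[0,0,-0.16],0,-1]

```text
time: 6.32
tool_pos: [0.423, 0.3336, 0.2149]
ee_rot: [-3.134, -0.01, -0.082]
wrist_force: [-0.0, -0.1, -1.0]
width: 0.094
finger_force: 0.0
```

```bash
python3 - <<'E'
from m import *
go([.4267,-.1093,.2],-.083)
E
```

```text
tool shift [0.0401 0.4411 0.0149] turn 0.004 pos [0.423  0.3336 0.2149] yaw -0.0822 j6 2.22 t 6.325 w 0.094
```

Emit:
carry_out:
  steps:
    - [[0.005,0.06,0.01],0,-1]
    - [[0.01,0.12,0.01],0,-1]
    - [[0.015,0.18,0.01],0,-1]
    - [[0.02,0.24,0.01],0,-1]
    - [[0.03,0.3,0.01],0,-1]
    - [[0.035,0.36,0.01],0,-1]
    - [[0.04,0.42,0.01],0,-1]
    - [[0.04,0.441,0.01],0,-1]
    - [[0.04,0.441,0.01],0,-1]
    - [[0.04,0.441,0.01],0,-1]

```text
time: 7.58
tool_pos: [0.4237, -0.11, 0.1973]
ee_rot: [-3.141, 0.001, -0.082]
wrist_force: [0.6, 0.0, -0.1]
width: 0.0939
finger_force: 0.0
```

```bash
python3 - <<'E'
from m import *
go([.4267,-.1093,.041],-.083)
s=snap("top");W=pts(s);save(s,"top2.png",(150,290,110,300),4)
print("tub",circ(W,(.4223,.331),.05,.075,.085),"cup",circ(W,(.5574,.0073),.05,.062,.074))
s=snap("side");W=pts(s);print("dose",circ(W,(.4267,-.1093),.05,.079,.091),"tub",circ(W,(.4223,.331),.05,.075,.085),"hop",circ(W,(.597,.316),.1,.239,.251))
E
```

```text
tool shift [ 0.003  -0.0009  0.1563] turn 0.008 pos [ 0.4237 -0.11    0.1973] yaw -0.0816 j6 1.27 t 7.575 w 0.0939
tub (0.4248, 0.334, 0.032, 66) cup (0.5569, 0.0072, 0.0318, 84)
dose (0.4277, -0.1115, 0.0356, 153) tub (0.4255, 0.3304, 0.0337, 210) hop (0.5988, 0.3108, 0.0814, 725)
```

View pics/top2.png

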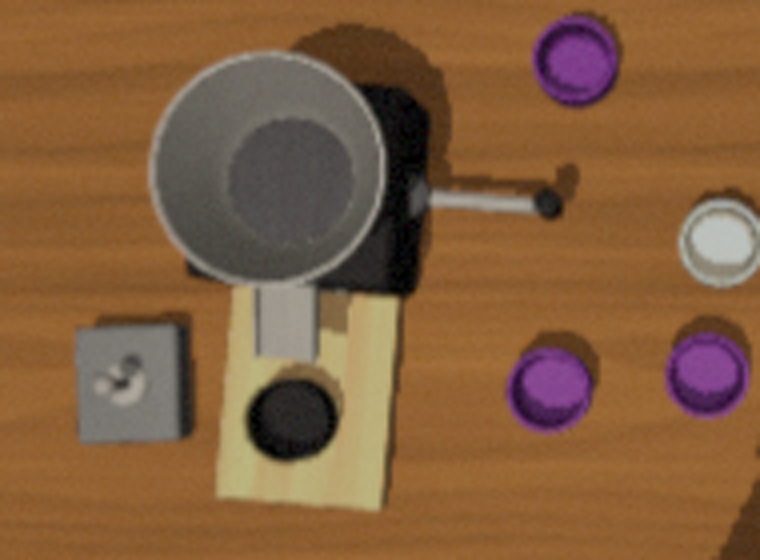

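The tub stands on the step at (292,418), right in front of the chute lip, within 3 mm of target. Grasping the dosing cup next.

Emit:
carry_out:
  steps:
    - [[0.003,-0.001,0.05],0,-1]
    - [[0.003,-0.001,0.1],0,-1]
    - [[0.003,-0.001,0.14],0,-1]
    - [[0.003,-0.001,0.156],0,-1]
    - [[0.003,-0.001,0.156],0,-1]
    - [[0.003,-0.001,0.156],0,1]
    - [[0.003,-0.001,0.156],0,1]
    - [[0.003,-0.001,0.156],0,1]
    - [[0.003,-0.001,0.156],0,1]
    - [[0.003,-0.001,0.156],0,1]

```text
time: 8.93
tool_pos: [0.4277, -0.1104, 0.0431]
ee_rot: [3.141, -0.002, -0.082]
wrist_force: [-1.3, -0.2, 5.1]
width: 0.0648
finger_force: 29.7
```

Emit:
carry_out:
  steps:
    - [[0,0,-0.05],0,1]
    - [[0,0,-0.1],0,1]
    - [[0,0,-0.16],0,1]
    - [[0,0,-0.22],0,1]
    - [[0,0,-0.26],0,1]
    - [[0,0,-0.26],0,1]
    - [[0,0,-0.26],0,1]

```text
time: 9.8
tool_pos: [0.4264, -0.11, 0.2998]
ee_rot: [-3.141, 0.004, -0.082]
wrist_force: [0.9, -0.3, -2.2]
width: 0.0646
finger_force: 29.7
```

```bash
python3 - <<'E'
from m import *
yaw=-.083
# pose: pivot 60 mm (-x) before rim contact start
a=np.array([np.cos(yaw),np.sin(yaw)]);H=np.array([.597,.315])
T=H-a*(.080+.033+.030); print(T)
go([*T,.290],yaw)
E
```

```text
[0.45449228 0.32685538]
tool shift [-0.0079 -0.4376  0.0098] turn 0.004 pos [ 0.4264 -0.11    0.2998] yaw -0.0824 j6 1.27 t 9.8 w 0.0646
```

Emit:
carry_out:
  steps:
    - [[-0.005,-0.05,0],0,1]
    - [[-0.008,-0.11,0.005],0,1]
    - [[-0.008,-0.17,0.01],0,1]
    - [[-0.008,-0.23,0.01],0,1]
    - [[-0.008,-0.29,0.01],0,1]
    - [[-0.008,-0.35,0.01],0,1]
    - [[-0.008,-0.4,0.01],0,1]
    - [[-0.008,-0.4375,0.01],0,1]
    - [[-0.008,-0.4375,0.01],0,1]
    - [[-0.008,-0.4375,0.01],0,1]

```text
time: 11.05
tool_pos: [0.4543, 0.3257, 0.2896]
ee_rot: [3.138, 0.004, -0.082]
wrist_force: [-0.8, 0.6, -2.0]
width: 0.0647
finger_force: 29.7
```

```bash
python3 - <<'E'
from m import *
yaw=-.083
a=np.array([np.cos(yaw),np.sin(yaw)]);H=np.array([.597,.315]);C=H-a*.080
for th in (0,20,40,60,80,90,100,110,120,130):
    t=np.radians(th);x=-.033*np.cos(t)+.04*np.sin(t);z=.033*np.sin(t)+.04*np.cos(t)
    print(th,round(x,4),round(z,4),end=" ");go([*(C+a*x),.245+z-.019],yaw)
s=snap("side");save(s,"side2.png",(150,420,100,400),2.4)
E
```

```text
0 -0.033 0.04 tool shift [ 0.0301 -0.0011  0.0236] turn 0.003 pos [0.4543 0.3257 0.2896] yaw -0.0824 j6 2.17 t 11.05 w 0.0647
20 -0.0173 0.0489 tool shift [ 0.0457 -0.0011  0.0148] turn 0.003 pos [0.4543 0.3257 0.2896] yaw -0.0824 j6 2.17 t 11.05 w 0.0647
40 0.0004 0.0519 tool shift [ 0.0635 -0.0011  0.0118] turn 0.003 pos [0.4543 0.3257 0.2896] yaw -0.0824 j6 2.17 t 11.05 w 0.0647
60 0.0181 0.0486 tool shift [ 0.0812 -0.0011  0.0151] turn 0.003 pos [0.4543 0.3257 0.2896] yaw -0.0824 j6 2.17 t 11.05 w 0.0647
80 0.0337 0.0394 tool shift [ 0.0967 -0.0011  0.0242] turn 0.003 pos [0.4543 0.3257 0.2896] yaw -0.0824 j6 2.17 t 11.05 w 0.0647
90 0.04 0.033 tool shift [ 0.1031 -0.0011  0.0306] turn 0.003 pos [0.4543 0.3257 0.2896] yaw -0.0824 j6 2.17 t 11.05 w 0.0647
100 0.0451 0.0256 tool shift [ 0.1082 -0.0011  0.0381] turn 0.003 pos [0.4543 0.3257 0.2896] yaw -0.0824 j6 2.17 t 11.05 w 0.0647
110 0.0489 0.0173 tool shift [ 0.1119 -0.0011  0.0463] turn 0.003 pos [0.4543 0.3257 0.2896] yaw -0.0824 j6 2.17 t 11.05 w 0.0647
120 0.0511 0.0086 tool shift [ 0.1142 -0.0011  0.0551] turn 0.003 pos [0.4543 0.3257 0.2896] yaw -0.0824 j6 2.17 t 11.05 w 0.0647
130 0.0519 -0.0004 tool shift [ 0.1149 -0.0011  0.0641] turn 0.003 pos [0.4543 0.3257 0.2896] yaw -0.0824 j6 2.17 t 11.05 w 0.0647
```

View pics/side2.png

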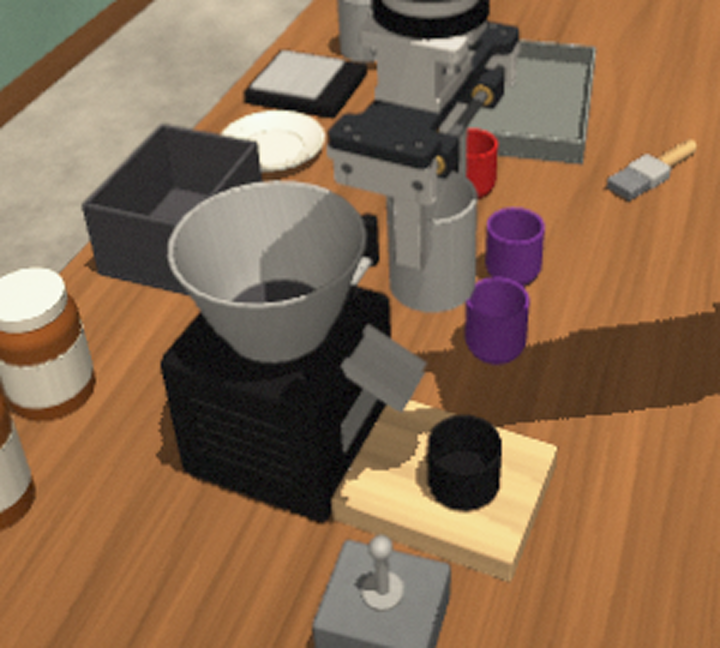

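The cup, at (432,240), is held in front of the hopper rim, with the rim at about (365,235). The tool can't tilt, so I'll tip the cup about the pads by pushing its lower wall against the rim, watching the force.

Emit:
carry_out:
  steps:
    - [[0.01,-0.001,0.01],0,1]
    - [[0.02,-0.001,0.024],0,1]
    - [[0.028,-0.001,0.024],0,1]
    - [[0.032,-0.001,0.022],0,1]
    - [[0.036,-0.001,0.02],0,1]
    - [[0.04,-0.001,0.018],0,1]
    - [[0.043,-0.001,0.016],0,1]
    - [[0.046,-0.001,0.015],0,1]

```text
time: 12.1
tool_pos: [0.497, 0.3232, 0.2756]
ee_rot: [3.137, 0.011, -0.081]
wrist_force: [-8.1, -1.4, -5.6]
width: 0.0643
finger_force: 30.0
```

```bash
python3 - <<'E'
from m import *
go([.4543,.3257,.2896])
print(robot.get_obs()["wrist_force"])
s=snap("side");save(s,"side3.png",(150,350,150,350),2.4)
E
```

```text
tool shift [-0.0428  0.0009 -0.014 ] turn 0 pos [0.497  0.3232 0.2756] yaw -0.0807 j6 2.13 t 12.1 w 0.0643
[-8.07463537 -1.4097009  -5.60376647]
```

View pics/side3.png

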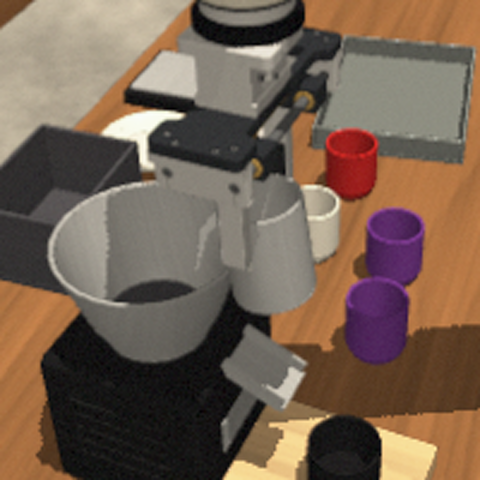

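The cup has tipped about 15° at its base, (275,280), with only 8 N. Continuing along the arc.

Emit:
carry_out:
  steps:
    - [[0.005,0,-0.001],0,1]
    - [[0.01,0,-0.002],0,1]
    - [[0.014,0,-0.003],0,1]
    - [[0.018,0,-0.003],0,1]
    - [[0.023,0,-0.003],0,1]
    - [[0.027,0,-0.002],0,1]
    - [[0.032,0,-0.001],0,1]
    - [[0.036,0,0],0,1]
    - [[0.04,0,0.002],0,1]
    - [[0.044,0,0.004],0,1]

```text
time: 13.4
tool_pos: [0.5454, 0.3202, 0.2758]
ee_rot: [-3.14, -0.004, -0.082]
wrist_force: [-2.6, -1.6, 6.6]
width: 0.064
finger_force: 30.0
```

Emit:
carry_out:
  steps:
    - [[0.004,0,0.003],0,1]
    - [[0.008,0,0.006],0,1]
    - [[0.011,0,0.009],0,1]
    - [[0.014,0,0.012],0,1]
    - [[0.016,0,0.015],0,1]
    - [[0.018,0,0.019],0,1]
    - [[0.02,0,0.023],0,1]
    - [[0.022,0,0.027],0,1]
    - [[0.023,0,0.032],0,1]
    - [[0.024,0,0.036],0,1]

```text
time: 14.65
tool_pos: [0.5735, 0.3186, 0.2429]
ee_rot: [-3.136, -0.015, -0.084]
wrist_force: [5.7, -1.0, 11.2]
width: 0.0637
finger_force: 30.0
```

```bash
python3 - <<'E'
from m import *
s=snap("side");save(s,"side4.png",(120,320,130,350),3)
s=snap("top");save(s,"top4.png",(150,290,110,250),4)
E
```

```text
(no output)
```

View pics/side4.png

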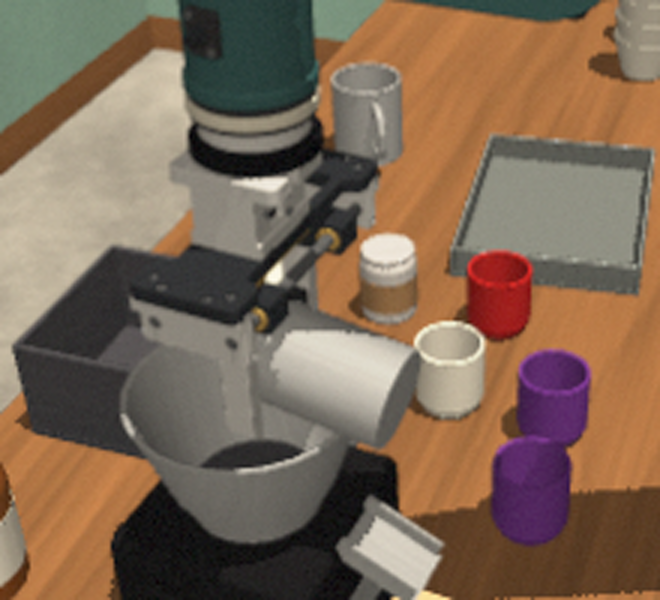

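The cup lies across the rim at (340,380) with its mouth inside the hopper, tilted about 107°. I'll go steeper to empty it fully.

Emit:
carry_out:
  steps:
    - [[0.001,0,0.005],0,1]
    - [[0.002,0,0.01],0,1]
    - [[0.003,0,0.015],0,1]
    - [[0.004,0,0.02],0,1]
    - [[0.005,0,0.024],0,1]
    - [[0.005,0,0.024],0,1]
    - [[0.005,0,0.024],0,1]
    - [[0.005,0,0.024],0,1]
    - [[0.005,0,0.024],0,1]

```text
time: 15.88
tool_pos: [0.5808, 0.3177, 0.2188]
ee_rot: [-3.136, -0.02, -0.085]
wrist_force: [10.7, -1.1, 8.3]
width: 0.0642
finger_force: 30.0
```

```bash
python3 - <<'E'
from m import *
s=snap("side");b=s["image"][120:320,130:350]
t=snap("top")["image"][160:260,120:240]
cv2.imwrite("pics/c5.png",np.hstack([cv2.resize(b[:,:,::-1],(440,400)),cv2.resize(t[:,:,::-1],(360,400))]))
E
```

```text
(no output)
```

View pics/c5.png

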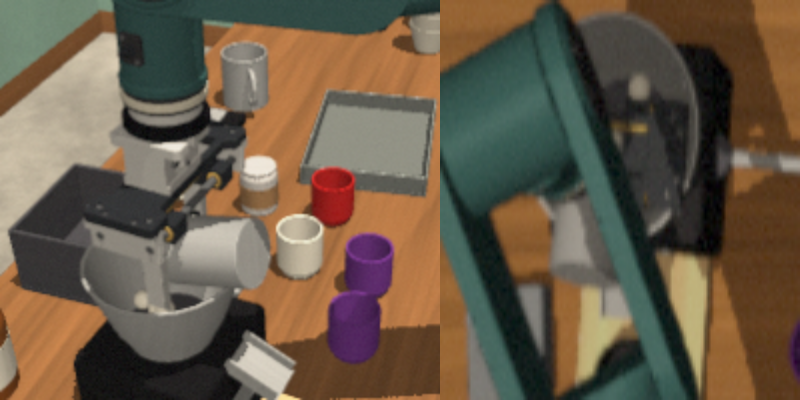

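Balls are visible in the hopper at (640,85) in the top part and (142,300) in the side part. The cup is steeply inverted and empty. Now I'll lift it and tip it back upright by drawing the mouth end outward against the rim.

Emit:
carry_out:
  steps:
    - [[0,0,-0.03],0,1]
    - [[-0.005,0,-0.055],0,1]
    - [[-0.03,0,-0.055],0,1]
    - [[-0.05,0,-0.05],0,1]
    - [[-0.058,0,-0.045],0,1]
    - [[-0.064,0,-0.044],0,1]
    - [[-0.07,0,-0.044],0,1]
    - [[-0.076,0,-0.042],0,1]
    - [[-0.082,0,-0.04],0,1]
    - [[-0.086,0,-0.037],0,1]

```text
time: 17.23
tool_pos: [0.4877, 0.3249, 0.2501]
ee_rot: [-3.141, -0.0, -0.082]
wrist_force: [0.5, -0.0, -1.8]
width: 0.0645
finger_force: 30.0
```

```bash
python3 - <<'E'
from m import *
go([.5808,.3177,.2188])
s=snap("side");b=s["image"][120:320,130:350]
t=snap("top")["image"][160:260,120:240]
cv2.imwrite("pics/c6.png",np.hstack([cv2.resize(b[:,:,::-1],(440,400)),cv2.resize(t[:,:,::-1],(360,400))]))
E
```

```text
tool shift [ 0.0934 -0.0005  0.0313] turn 0 pos [0.4877 0.3249 0.2501] yaw -0.0822 j6 2.14 t 17.225 w 0.0645
```

View pics/c6.png

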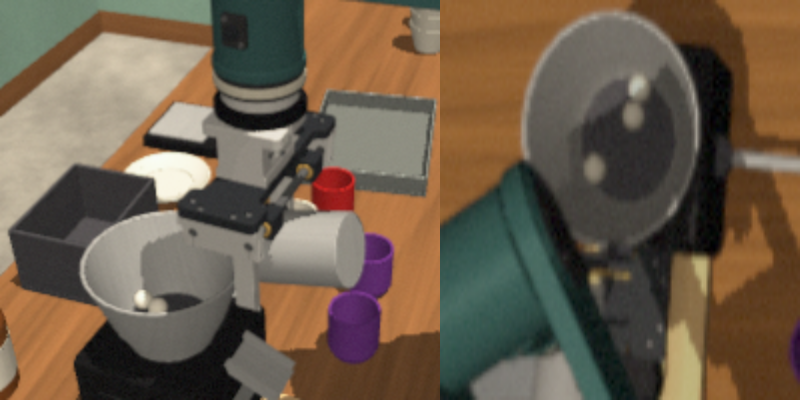

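Three balls lie in the hopper, at (638,85), (632,117) and (594,168). The cup is at about 95° and its mouth has slid off the rim. I'll bring the mouth back over the rim and press down to raise it.

Emit:
carry_out:
  steps:
    - [[0,0,-0.025],0,1]
    - [[0.012,0,-0.03],0,1]
    - [[0.022,0,-0.022],0,1]
    - [[0.022,0,-0.014],0,1]
    - [[0.02,0,-0.01],0,1]
    - [[0.015,0,-0.008],0,1]
    - [[0.01,0,-0.006],0,1]
    - [[0.005,0,-0.002],0,1]
    - [[0.002,0,0.002],0,1]
    - [[0,0,0.005],0,1]

```text
time: 18.58
tool_pos: [0.4876, 0.3248, 0.2449]
ee_rot: [3.141, -0.0, -0.082]
wrist_force: [1.0, -0.4, -1.6]
width: 0.0642
finger_force: 30.0
```

```bash
python3 - <<'E'
from m import *
go([.517-.037+.002,.3255,.245+.0026-.019])
s=snap("side");b=s["image"][120:320,130:350]
t=snap("top")["image"][160:260,120:240]
cv2.imwrite("pics/c7.png",np.hstack([cv2.resize(b[:,:,::-1],(440,400)),cv2.resize(t[:,:,::-1],(360,400))]))
E
```

```text
tool shift [-0.0057 -0.0002  0.0163] turn 0 pos [0.4876 0.3248 0.2449] yaw -0.0821 j6 2.14 t 18.575 w 0.0642
```

View pics/c7.png

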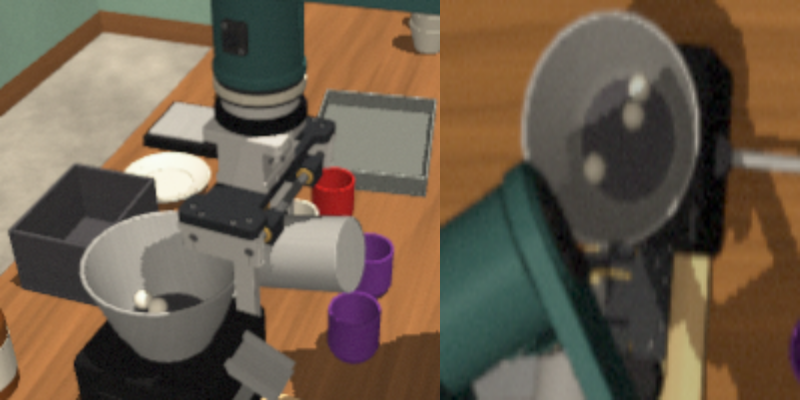

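```bash
cat >> m.py <<'E'
def tilt(s,seed=None):
    """cup tilt from base disc: plane fit on side-view points near the tail end"""
    W=pts(s);o=robot.get_obs();p=o["tool_pos"]
    x=W[...,0]-p[0];y=W[...,1]-p[1];z=W[...,2]-p[2]-.019
    m=(x<-.015)&(x>-.085)&(abs(y)<.034)&(z>-.085)&(z<.06)
    q=np.stack([x[m],y[m],z[m]],1)*1000
    return q
E
python3 - <<'E'
from m import *
s=snap("side");q=tilt(s);print(len(q),q.min(0).round(),q.max(0).round())
# profile in x: z range per x bin (front line of the cup)
for a in range(-80,-14,6):
    k=q[(q[:,0]>=a)&(q[:,0]<a+6)]
    if len(k): print(a,len(k),k[:,2].min().round(1),k[:,2].max().round(1))
s=snap("top");q=tilt(s);print("top")
for a in range(-80,-14,6):
    k=q[(q[:,0]>=a)&(q[:,0]<a+6)]
    if len(k): print(a,len(k),k[:,2].min().round(1),k[:,2].max().round(1))
E
```

```text
687 [-85. -28.  10.] [-15.  34.  60.]
-80 116 25.5 59.9
-74 10 22.4 58.8
-68 18 18.8 59.3
-62 24 17.2 59.5
-56 29 22.3 59.4
-50 40 19.1 59.8
-44 52 13.5 60.0
-38 58 11.3 59.7
-32 62 16.2 59.6
-26 68 12.9 59.4
-20 62 10.4 59.7
top
-80 19 45.4 59.9
-56 1 58.9 58.9
-44 2 57.0 58.7
```

```bash
python3 - <<'E'
from m import *
s=snap("side");W=pts(s);p=robot.get_obs()["tool_pos"]+[0,0,.019]
for r in range(226,272,5): print(r,[tuple(((W[r,c]-p)*1000).round().astype(int)) for c in (270,280,290,300,306,310)])
E
```

```text
226 [(np.int64(-28), np.int64(36), np.int64(102)), (np.int64(89), np.int64(-382), np.int64(-216)), (np.int64(70), np.int64(-418), np.int64(-237)), (np.int64(42), np.int64(-427), np.int64(-237)), (np.int64(34), np.int64(-468), np.int64(-264)), (np.int64(22), np.int64(-471), np.int64(-263))]
231 [(np.int64(-28), np.int64(37), np.int64(93)), (np.int64(-35), np.int64(5), np.int64(72)), (np.int64(-53), np.int64(5), np.int64(76)), (np.int64(-71), np.int64(6), np.int64(80)), (np.int64(-76), np.int64(-13), np.int64(68)), (np.int64(16), np.int64(-447), np.int64(-263))]
236 [(np.int64(-20), np.int64(15), np.int64(64)), (np.int64(-9223372036854775808), np.int64(-9223372036854775808), np.int64(-9223372036854775808)), (np.int64(-56), np.int64(15), np.int64(73)), (np.int64(-72), np.int64(12), np.int64(75)), (np.int64(-77), np.int64(-10), np.int64(60)), (np.int64(-81), np.int64(-25), np.int64(49))]
241 [(np.int64(-23), np.int64(22), np.int64(59)), (np.int64(-41), np.int64(23), np.int64(64)), (np.int64(-58), np.int64(23), np.int64(69)), (np.int64(-74), np.int64(17), np.int64(68)), (np.int64(-79), np
[... 1128 characters left out ...]
(np.int64(-27), np.int64(-278), np.int64(-231))]
266 [(np.int64(79), np.int64(-261), np.int64(-263)), (np.int64(53), np.int64(-269), np.int64(-262)), (np.int64(27), np.int64(-276), np.int64(-261)), (np.int64(-17), np.int64(-213), np.int64(-196)), (np.int64(-31), np.int64(-217), np.int64(-196)), (np.int64(-41), np.int64(-218), np.int64(-194))]
271 [(np.int64(72), np.int64(-240), np.int64(-261)), (np.int64(47), np.int64(-250), np.int64(-262)), (np.int64(22), np.int64(-259), np.int64(-263)), (np.int64(-18), np.int64(-209), np.int64(-209)), (np.int64(-32), np.int64(-217), np.int64(-212)), (np.int64(-41), np.int64(-219), np.int64(-212))]<stdin>:3: RuntimeWarning: invalid value encountered in cast
```

The depth data shows the cup slid in the pads: it's now held at its mouth edge, at θ≈103°. I'll lay it gently on free table, regrip it near the base, and use the rim with a longer lever.

Emit:
carry_out:
  steps:
    - [[-0.02,0,0],0,1]
    - [[-0.04,0.01,0],0,1]
    - [[-0.06,0.03,0],0,1]
    - [[-0.075,0.06,0],0,1]
    - [[-0.08,0.1,0],0,1]
    - [[-0.08,0.14,0.02],0,1]
    - [[-0.08,0.18,0.04],0,1]
    - [[-0.08,0.22,0.07],0,1]
    - [[-0.08,0.235,0.1],0,1]
    - [[-0.08,0.236,0.12],0,1]

```text
time: 20.08
tool_pos: [0.3884, 0.0949, 0.1241]
ee_rot: [3.141, 0.0, -0.085]
wrist_force: [0.1, 0.4, -0.8]
width: 0.0641
finger_force: 30.0
```

```bash
python3 - <<'E'
from m import *
go([.385,.08,.006],-.083)
s=snap("top");W=pts(s)
m=(W[...,0]>.22)&(W[...,0]<.43)&(W[...,1]>-.04)&(W[...,1]<.2);print("top z>5mm below .07",np.nanmax(np.where(W[...,2]<.07,W[...,2],0)[m]), W[m&(W[...,2]>.015)&(W[...,2]<.09)].round(3)[:10])
s=snap("side");W=pts(s);p=robot.get_obs()["tool_pos"]+[0,0,.019];Q=(W-p)*1000
m=(Q[...,0]>-110)&(Q[...,0]<-15)&(abs(Q[...,1])<45)&(Q[...,2]>-60)&(Q[...,2]<75);q=Q[m];print(len(q))
for a in range(-100,-14,8):
    k=q[(q[:,0]>=a)&(q[:,0]<a+8)]
    if len(k): print(a,len(k),k[:,2].min().round(),k[:,2].max().round())
E
```

```text
tool shift [-0.0022  0.0152  0.1181] turn -0.011 pos [0.3884 0.0949 0.1241] yaw -0.0848 j6 1.75 t 20.075 w 0.0641
top z>5mm below .07 0.06909769808334883 [[0.429 0.164 0.065]
 [0.429 0.161 0.063]
 [0.428 0.161 0.031]
 [0.428 0.119 0.015]
 [0.43  0.113 0.068]
 [0.428 0.112 0.033]
 [0.429 0.035 0.064]
 [0.429 0.032 0.065]
 [0.43  0.029 0.073]
 [0.429 0.026 0.068]]
809
-92 27 18.0 37.0
-84 104 25.0 69.0
-76 96 26.0 74.0
-68 80 20.0 75.0
-60 92 15.0 75.0
-52 100 13.0 75.0
-44 105 19.0 73.0
-36 106 15.0 71.0
-28 79 13.0 69.0
-20 20 11.0 38.0
```

Still held and the area is clear. Lowering and releasing.

Emit:
carry_out:
  steps:
    - [[-0.002,0.012,0.03],0,1]
    - [[-0.002,0.012,0.06],0,1]
    - [[-0.002,0.012,0.09],0,1]
    - [[-0.002,0.012,0.108],0,1]
    - [[-0.002,0.012,0.116],0,1]
    - [[-0.002,0.012,0.118],0,1]
    - [[-0.002,0.012,0.118],0,1]
    - [[-0.002,0.012,0.118],0,1]

```text
time: 21.18
tool_pos: [0.3867, 0.0844, 0.0081]
ee_rot: [-3.141, -0.002, -0.082]
wrist_force: [-0.5, 0.9, -1.5]
width: 0.0641
finger_force: 30.0
```

Emit:
carry_out:
  steps:
    - [[0,0,0],0,0.2]
    - [[0,0,0],0,-0.2]
    - [[0,0,0],0,-0.4]
    - [[0,0,0],0,-0.4]
    - [[0,0,0],0,-0.6]
    - [[0,0,0],0,-0.8]
    - [[0,0,0],0,-1]
    - [[0,0,0],0,-1]
    - [[0,0,0],0,-1]

```text
time: 22.3
tool_pos: [0.3858, 0.0844, 0.0071]
ee_rot: [3.142, 0.0, -0.082]
wrist_force: [-0.2, -0.6, -0.1]
width: 0.094
finger_force: 0.0
```

Emit:
carry_out:
  steps:
    - [[0,0,-0.03],0,-1]
    - [[0,0,-0.06],0,-1]
    - [[0,0,-0.12],0,-1]
    - [[0,0,-0.15],0,-1]
    - [[0.04,0,-0.15],0,-1]
    - [[0.1,0,-0.15],0,-1]
    - [[0.12,0,-0.15],0,-1]
    - [[0.12,0,-0.15],0,-1]

```text
time: 23.3
tool_pos: [0.506, 0.0743, 0.1563]
ee_rot: [3.141, 0.002, -0.083]
wrist_force: [0.5, -0.6, 0.5]
width: 0.0941
finger_force: 0.0
```

```bash
python3 - <<'E'
from m import *
go([.385,.08,.006],-.083)
for n in("top","side"):
    s=snap(n);W=pts(s);np.savez(n+"8.npz",**s)
    m=(W[...,0]>.2)&(W[...,0]<.43)&(W[...,1]>-.03)&(W[...,1]<.25)&(W[...,2]>.02)&(W[...,2]<.1);q=W[m]
    b=cv2.minAreaRect(q[:,:2].astype(np.float32)) if len(q)>3 else None
    print(n,len(q),q[:,2].max() if len(q) else 0,b)
    if n=="top": a=s["image"][150:420,100:330]
    else: c=s["image"][150:420,180:480]
cv2.imwrite("pics/c8.png",np.hstack([cv2.resize(a[:,:,::-1],(370,434)),cv2.resize(c[:,:,::-1],(424,434))]))
E
```

```text
tool shift [-0.1211  0.0043  0.1503] turn 0.001 pos [0.506  0.0743 0.1563] yaw -0.0828 j6 1.69 t 23.3 w 0.0941
top 498 0.07545834464486872 ((0.37593066692352295, 0.06981446593999863), (0.11223463714122772, 0.13598811626434326), 3.2264809608459473)
side 1166 0.07211134459044684 ((0.36439067125320435, 0.08442564308643341), (0.1312120258808136, 0.15882787108421326), 0.002575877122581005)
```

View pics/c8.png

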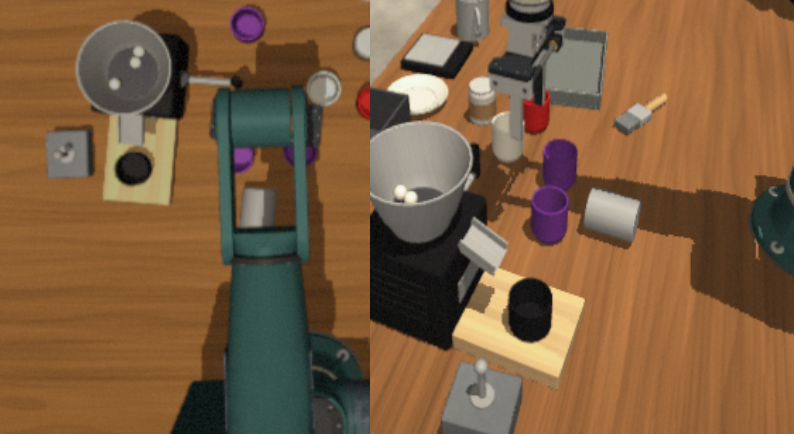

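The cup lies on its side at (258,208) in the top part and (612,215) in the side part, base towards the robot. All three balls are in the hopper.

```bash
python3 - <<'E'
from m import *
for n in("top","side"):
    s=dict(np.load(n+"8.npz"));W=pts(s)
    m=(W[...,0]>.2)&(W[...,0]<.408)&(W[...,1]>.0)&(W[...,1]<.15)&(W[...,2]>.03)&(W[...,2]<.08);q=W[m]
    im=s["image"][m]; sat=im.max(1).astype(int)-im.min(1); q=q[sat<35]
    b=cv2.minAreaRect(q[:,:2].astype(np.float32));print(n,len(q),b,q.min(0).round(3),q.max(0).round(3))
    t=q[q[:,2]>.062]; print("ridge",len(t),cv2.fitLine(t[:,:2].astype(np.float32),2,0,.01,.01).ravel().round(3),t.min(0).round(3),t.max(0).round(3))
E
```

```text
top 468 ((0.3492704927921295, 0.09828883409500122), (0.06474468111991882, 0.07071875035762787), 86.02445983886719) [0.316 0.065 0.034] [0.386 0.133 0.075]
ridge 178 [ 0.994 -0.111  0.351  0.099] [0.318 0.077 0.062] [0.384 0.122 0.075]
side 897 ((0.34405094385147095, 0.0987764298915863), (0.0663461908698082, 0.08589377999305725), 85.233154296875) [0.299 0.069 0.03 ] [0.389 0.134 0.07 ]
ridge 337 [ 0.996 -0.089  0.344  0.099] [0.301 0.077 0.062] [0.388 0.119 0.07 ]
```

Emit:
carry_out:
  steps:
    - [[-0.05,-0.005,0],0,-1]
    - [[-0.1,-0.01,0],0,-1]
    - [[-0.15,-0.012,0],0,-1]
    - [[-0.18,-0.012,0],0,-1]
    - [[-0.18,-0.012,0],0,-1]
    - [[-0.18,-0.012,0],0,-1]

```text
time: 24.15
tool_pos: [0.3273, 0.1013, 0.1575]
ee_rot: [-3.141, -0.002, -0.082]
wrist_force: [0.2, 0.9, -0.5]
width: 0.0937
finger_force: 0.0
```

```bash
python3 - <<'E'
from m import *
go([.327,.1003,.014],-.083)
E
```

```text
tool shift [-0.0002  0.001   0.1435] turn 0.005 pos [0.3273 0.1013 0.1575] yaw -0.0821 j6 1.79 t 24.15 w 0.0937
```

Emit:
carry_out:
  steps:
    - [[0,0.001,0.05],0,-1]
    - [[0,0.001,0.1],0,-1]
    - [[0,0.001,0.135],0,-1]
    - [[0,0.001,0.142],0,-1]
    - [[0,0.001,0.142],0,-1]
    - [[0,0.001,0.142],0,1]
    - [[0,0.001,0.142],0,1]
    - [[0,0.001,0.142],0,1]
    - [[0,0.001,0.142],0,1]
    - [[0,0.001,0.142],0,1]

```text
time: 25.4
tool_pos: [0.3277, 0.1001, 0.0159]
ee_rot: [3.141, -0.002, -0.082]
wrist_force: [0.1, -1.0, 4.2]
width: 0.0662
finger_force: 30.0
```

Emit:
carry_out:
  steps:
    - [[0,0,-0.06],0,1]
    - [[0,0,-0.12],0,1]
    - [[0,0,-0.18],0,1]
    - [[0,0,-0.24],0,1]
    - [[0,0,-0.29],0,1]
    - [[0,-0.02,-0.29],0,1]
    - [[0,-0.08,-0.29],0,1]
    - [[0,-0.14,-0.29],0,1]
    - [[0,-0.18,-0.29],0,1]
    - [[0,-0.2,-0.29],0,1]

```text
time: 26.65
tool_pos: [0.3428, 0.3012, 0.3036]
ee_rot: [3.14, 0.003, -0.08]
wrist_force: [0.3, 0.4, -1.4]
width: 0.0666
finger_force: 30.0
```

```bash
cat >> m.py <<'E'
def prof():
    """side-view outline of the held cup in grinder x-z about the grasp point, mm"""
    s=snap("side");W=pts(s);o=robot.get_obs();p=o["tool_pos"]+np.array([0,0,.019])
    c,n=np.cos(-.083),np.sin(-.083);D=W-p
    X=(D[...,0]*c+D[...,1]*n)*1000;Y=(-D[...,0]*n+D[...,1]*c)*1000;Z=D[...,2]*1000
    m=(abs(X)<90)&(abs(Y)<38)&(abs(Z)<77)&(W[...,2]>.15)
    for a in range(-90,90,9):
        k=m&(X>=a)&(X<a+9)
        if k.sum()>2: print(a,k.sum(),Z[k].min().round(),Z[k].max().round(),end=" | ")
    print()
    return X,Y,Z,m
E
python3 - <<'E'
from m import *
go([.517-.055,.3263,.245+.045-.019],-.083); prof()
E
```

```text
tool shift [ 0.1169 -0.0345  0.0326] turn 0.019 pos [0.3428 0.3012 0.3036] yaw -0.0797 j6 2.25 t 26.65 w 0.0666
-27 325 -30.0 33.0 | -18 163 -26.0 31.0 | -9 63 -27.0 47.0 | 0 3 -18.0 -14.0 | 9 48 -23.0 24.0 | 18 147 -28.0 30.0 | 27 152 -29.0 29.0 | 36 148 -28.0 29.0 | 45 149 -28.0 29.0 | 54 91 -28.0 31.0 |
```

Held well: horizontal, base 25 mm behind the pads. Moving to the rim.

Emit:
carry_out:
  steps:
    - [[0.04,-0.012,0],0,1]
    - [[0.08,-0.024,0.01],0,1]
    - [[0.117,-0.0345,0.02],0,1]
    - [[0.117,-0.0345,0.032],0,1]
    - [[0.117,-0.0345,0.032],0,1]
    - [[0.117,-0.0345,0.032],0,1]
    - [[0.117,-0.0345,0.032],0,1]

```text
time: 27.58
tool_pos: [0.4624, 0.3244, 0.2747]
ee_rot: [-3.14, -0.002, -0.082]
wrist_force: [0.5, -0.7, -1.4]
width: 0.0662
finger_force: 30.0
```

Emit:
carry_out:
  steps:
    - [[0.004,0,0.006],0,1]
    - [[0.004,0,0.012],0,1]
    - [[0.002,0,0.017],0,1]
    - [[0,0,0.021],0,1]
    - [[-0.002,0,0.026],0,1]
    - [[-0.003,0,0.031],0,1]
    - [[-0.004,0,0.036],0,1]
    - [[-0.005,0,0.041],0,1]
    - [[-0.005,0,0.046],0,1]
    - [[-0.005,0,0.052],0,1]

```text
time: 28.82
tool_pos: [0.458, 0.3247, 0.2208]
ee_rot: [3.142, -0.0, -0.082]
wrist_force: [-0.4, -0.9, 2.9]
width: 0.0661
finger_force: 30.0
```

```bash
python3 - <<'E'
from m import *
go([.517-.0535,.3263,.245-.0268-.019],-.083); prof();print(robot.get_obs()["wrist_force"])
E
```

```text
tool shift [ 0.0053 -0.002   0.0216] turn 0.004 pos [0.458  0.3247 0.2208] yaw -0.0824 j6 2.17 t 28.825 w 0.0661
-45 22 8.0 14.0 | -36 122 -4.0 20.0 | -27 181 -13.0 27.0 | -18 210 -27.0 34.0 | -9 145 -30.0 77.0 | 0 24 46.0 67.0 | 18 62 -7.0 32.0 | 27 52 -8.0 34.0 | 36 40 5.0 35.0 | 45 25 12.0 34.0 | 54 5 15.0 26.0 | 63 61 -19.0 13.0 | 72 101 -45.0 8.0 | 81 87 -67.0 -10.0 | 
[-0.98982047 -0.98380143  1.9256509 ]
```

Rotating well, at about 55°. Continuing.

Emit:
carry_out:
  steps:
    - [[0,0,0.005],0,1]
    - [[0.002,0,0.01],0,1]
    - [[0.004,0,0.014],0,1]
    - [[0.006,0,0.019],0,1]
    - [[0.008,0,0.023],0,1]
    - [[0.01,0,0.028],0,1]
    - [[0.013,0,0.032],0,1]
    - [[0.016,0,0.036],0,1]
    - [[0.02,0,0.04],0,1]
    - [[0.022,0,0.042],0,1]

```text
time: 30.12
tool_pos: [0.4783, 0.3234, 0.1797]
ee_rot: [-3.141, 0.003, -0.081]
wrist_force: [-11.6, -1.4, 6.9]
width: 0.0669
finger_force: 30.0
```

```bash
python3 - <<'E'
from m import *
go([.517-.033,.3263,.245-.05-.019],-.083); prof();print(robot.get_obs()["wrist_force"])
E
```

```text
tool shift [ 0.0055 -0.0034  0.0037] turn 0.01 pos [0.4783 0.3234 0.1797] yaw -0.0813 j6 2.15 t 30.125 w 0.0669
-45 3 -18.0 -16.0 | -36 169 -22.0 26.0 | -27 311 -22.0 64.0 | -18 189 -22.0 65.0 | -9 82 -26.0 75.0 | 0 28 -27.0 65.0 | 9 3 46.0 50.0 | 18 16 -15.0 24.0 | 27 10 -49.0 21.0 | 36 18 -49.0 -40.0 | 45 42 -48.0 -38.0 | 54 164 -48.0 32.0 | 63 167 -49.0 20.0 | 72 137 -48.0 -4.0 | 81 47 -48.0 -25.0 | 
[-10.59453394  -1.31810317   6.94395373]
```

Nearly upright. On to the tray.

Emit:
carry_out:
  steps:
    - [[-0.02,0,0],0,1]
    - [[-0.05,0,-0.03],0,1]
    - [[-0.05,0.03,-0.06],0,1]
    - [[-0.05,0.08,-0.06],0,1]
    - [[-0.05,0.14,-0.06],0,1]
    - [[-0.05,0.2,-0.06],0,1]
    - [[-0.05,0.26,-0.06],0,1]
    - [[-0.05,0.32,-0.06],0,1]
    - [[-0.05,0.38,-0.06],0,1]
    - [[-0.04,0.44,-0.06],0,1]

```text
time: 31.42
tool_pos: [0.4038, -0.1146, 0.2386]
ee_rot: [3.141, -0.002, -0.083]
wrist_force: [1.0, 0.1, -0.9]
width: 0.0671
finger_force: 30.0
```

```bash
python3 - <<'E'
from m import *
go([.495,-.37,.15],-.083)
E
```

```text
tool shift [0.112  0.247  0.0886] turn 0.002 pos [ 0.4038 -0.1146  0.2386] yaw -0.0826 j6 1.24 t 31.425 w 0.0671
```

Emit:
carry_out:
  steps:
    - [[0.02,0.05,0.02],0,1]
    - [[0.045,0.1,0.04],0,1]
    - [[0.07,0.15,0.06],0,1]
    - [[0.095,0.2,0.08],0,1]
    - [[0.112,0.24,0.088],0,1]
    - [[0.112,0.243,0.088],0,1]
    - [[0.112,0.243,0.088],0,1]
    - [[0.112,0.243,0.088],0,1]

```text
time: 32.42
tool_pos: [0.4956, -0.3628, 0.1519]
ee_rot: [3.141, -0.001, -0.081]
wrist_force: [0.0, -0.2, -0.4]
width: 0.0671
finger_force: 30.0
```

```bash
python3 - <<'E'
from m import *
go([.495,-.37,.015],-.083)
s=snap("side");W=pts(s);p=robot.get_obs()["tool_pos"]+np.array([0,0,.019]);D=(W-p)*1000
m=(np.hypot(D[...,0],D[...,1])<50)&(abs(D[...,2])<75);q=D[m]
for a in range(-48,75,12):
    k=q[(q[:,2]>=a)&(q[:,2]<a+12)]
    if len(k):print(a,len(k),k.min(0).round(),k.max(0).round())
E
```

```text
tool shift [-0.      0.0072  0.1369] turn 0.01 pos [ 0.4956 -0.3628  0.1519] yaw -0.0812 j6 0.93 t 32.425 w 0.0671
-36 7 [ -1.  22. -27.] [ 21.  30. -24.]
-24 45 [-35.  -5. -24.] [ 26.  38. -12.]
-12 69 [-36. -13. -12.] [33. 48. -0.]
0 77 [-33.  -4.   0.] [31. 48. 12.]
12 72 [-30.  -2.  12.] [37. 48. 24.]
24 78 [-27.  -6.  24.] [35. 48. 36.]
36 70 [-25.   0.  36.] [40. 49. 48.]
48 60 [-22.  -2.  48.] [39. 49. 60.]
60 6 [-20.  -1.  60.] [11. 46. 62.]
```

Emit:
carry_out:
  steps:
    - [[0,0.004,0.05],0,1]
    - [[0,0.004,0.1],0,1]
    - [[0,0.004,0.125],0,1]
    - [[0,0.004,0.132],0,1]
    - [[0,0.004,0.136],0,1]
    - [[0,0.004,0.139],0,1]
    - [[0,0.004,0.141],0,1]
    - [[0,0.004,0.141],0,1]

```text
time: 33.48
tool_pos: [0.4939, -0.3655, 0.0194]
ee_rot: [-3.14, 0.002, -0.08]
wrist_force: [-15.9, 13.3, 30.8]
width: 0.0667
finger_force: 30.0
```

```bash
python3 - <<'E'
from m import *
s=snap("side");W=pts(s);p=robot.get_obs()["tool_pos"]+np.array([0,0,.019]);D=(W-p)*1000
m=(np.hypot(D[...,0],D[...,1])<50)&(abs(D[...,2])<75);q=D[m]
for a in range(0,75,12):
    k=q[(q[:,2]>=a)&(q[:,2]<a+12)]
    if len(k):print(a,len(k),k.min(0).round(),k.max(0).round())
print(p,robot.get_obs()["wrist_force"])
E
```

```text
0 58 [-49.  -5.   0.] [28. 47. 12.]
12 69 [-29.  -3.  12.] [34. 46. 24.]
24 62 [-28.  -9.  25.] [39. 47. 36.]
36 68 [-25.  -5.  36.] [38. 48. 48.]
48 38 [-22.  -9.  48.] [33. 44. 60.]
60 1 [ 9. 43. 62.] [ 9. 43. 62.]
72 1 [ -9. -39.  75.] [ -9. -39.  75.]
[ 0.49385052 -0.36548584  0.03839223] [-15.56407066  11.58883034  30.12798671]
```

Emit:
carry_out:
  steps:
    - [[0,0,-0.006],0,1]
    - [[0,0,-0.006],0,1]
    - [[0,0,-0.006],0,0]
    - [[0,0,-0.006],0,-0.5]
    - [[0,0,-0.006],0,-1]
    - [[0,0,-0.006],0,-1]
    - [[0,0,-0.006],0,-1]

```text
time: 34.4
tool_pos: [0.4949, -0.3675, 0.0156]
ee_rot: [-3.141, 0.001, -0.082]
wrist_force: [0.8, -0.1, -0.1]
width: 0.0937
finger_force: 0.0
```

Emit:
carry_out:
  steps:
    - [[0,0,-0.03],0,-1]
    - [[0,0,-0.07],0,-1]
    - [[0,0,-0.12],0,-1]
    - [[0,0,-0.16],0,-1]
    - [[0,-0.06,-0.16],0,-1]
    - [[0,-0.12,-0.16],0,-1]
    - [[0,-0.18,-0.16],0,-1]
    - [[0,-0.22,-0.16],0,-1]
    - [[0,-0.22,-0.16],0,-1]

```text
time: 35.52
tool_pos: [0.5133, -0.1459, 0.1763]
ee_rot: [-3.141, -0.0, -0.078]
wrist_force: [0.1, -0.4, -0.8]
width: 0.094
finger_force: 0.0
```

```bash
python3 - <<'E'
from m import *
go([.5572,.0072,.15],-.083)
for n in("top","side"):
    s=snap(n);W=pts(s);print(n,"dose",circ(W,(.494,-.366),.06,.082,.098),circ(W,(.494,-.366),.06,.098,.12),"cup",circ(W,(.557,.007),.06,.062,.074),"tub",circ(W,(.4223,.331),.05,.075,.085))
    if n=="top":
        im=s["image"];k=(W[...,2]<.05)&(np.hypot(W[...,0]-.494,W[...,1]+.366)<.02);print("inside z",W[k][:,2].min() if k.any() else None,k.sum())
    else: save(s,"s9.png")
E
```

```text
tool shift [ 0.0318 -0.1561  0.0263] turn 0.029 pos [ 0.5133 -0.1459  0.1763] yaw -0.0779 j6 1.27 t 35.525 w 0.094
top dose (0.4897, -0.3655, 0.0339, 97) (0, 0, 0, 1) cup (0.5736, -0.0248, 0.0318, 60) tub (0.4259, 0.3338, 0.0319, 60)
inside z -0.0005887446293436513 94
side dose (0.4905, -0.3678, 0.0376, 134) (0, 0, 0, 0) cup (0.5759, -0.0263, 0.032, 93) tub (0.4253, 0.3305, 0.0331, 207)
```

The dosing cup stands upright and empty in the tray. The white cup has been knocked to (0.5745,-0.025), so I'll grasp it there with slightly narrowed fingers.

Emit:
carry_out:
  steps:
    - [[0.02,-0.05,0],0,-0.7]
    - [[0.05,-0.1,0],0,-0.7]
    - [[0.052,-0.126,0],0,-0.7]
    - [[0.052,-0.126,0],0,-0.7]
    - [[0.052,-0.126,0],0,-0.7]
    - [[0.052,-0.126,0],0,-0.7]

```text
time: 36.38
tool_pos: [0.5751, -0.0289, 0.1762]
ee_rot: [3.141, -0.0, -0.085]
wrist_force: [-1.2, -0.3, -0.8]
width: 0.0798
finger_force: 0.0
```

```bash
python3 - <<'E'
from m import *
go([.5745,-.0255,.022],-.083)
s=snap("side");W=pts(s);print(circ(W,(.5745,-.0255),.05,.062,.074))
E
```

```text
tool shift [-0.0009 -0.0033  0.1542] turn -0.01 pos [ 0.5751 -0.0289  0.1762] yaw -0.0847 j6 1.51 t 36.375 w 0.0798
(0.5746, -0.0295, 0.0354, 153)
```

Emit:
carry_out:
  steps:
    - [[-0.001,-0.003,0.05],0,-0.7]
    - [[-0.001,-0.003,0.1],0,-0.7]
    - [[-0.001,-0.003,0.14],0,-0.7]
    - [[-0.001,-0.003,0.153],0,-0.7]
    - [[-0.001,-0.003,0.153],0,-0.7]
    - [[-0.001,-0.003,0.153],0,1]
    - [[-0.001,-0.003,0.153],0,1]
    - [[-0.001,-0.003,0.153],0,1]
    - [[-0.001,-0.003,0.153],0,1]

```text
time: 37.55
tool_pos: [0.5762, -0.025, 0.0256]
ee_rot: [3.14, -0.004, -0.082]
wrist_force: [0.1, -2.7, 5.9]
width: 0.0624
finger_force: 30.0
```

Emit:
carry_out:
  steps:
    - [[0,0,-0.05],0,1]
    - [[0,0,-0.1],0,1]
    - [[0,0.01,-0.13],0,1]
    - [[0,0.06,-0.13],0,1]
    - [[0,0.12,-0.13],0,1]
    - [[0,0.18,-0.13],0,1]
    - [[0,0.23,-0.13],0,1]
    - [[0,0.252,-0.13],0,1]
    - [[0,0.252,-0.13],0,1]
    - [[0,0.252,-0.13],0,1]

```text
time: 38.8
tool_pos: [0.5542, -0.2733, 0.153]
ee_rot: [-3.14, 0.0, -0.081]
wrist_force: [0.6, 0.2, -1.0]
width: 0.0619
finger_force: 30.0
```

```bash
python3 - <<'E'
from m import *
go([.578,-.28,.030],-.083)
E
```

```text
tool shift [0.0242 0.0048 0.123 ] turn 0.014 pos [ 0.5542 -0.2733  0.153 ] yaw -0.0806 j6 1.1 t 38.8 w 0.0619
```

Emit:
carry_out:
  steps:
    - [[0.024,0.009,0.03],0,1]
    - [[0.024,0.009,0.06],0,1]
    - [[0.024,0.009,0.09],0,1]
    - [[0.024,0.009,0.11],0,1]
    - [[0.024,0.009,0.119],0,1]
    - [[0.024,0.009,0.122],0,1]
    - [[0.024,0.009,0.122],0,1]

```text
time: 39.67
tool_pos: [0.5777, -0.2864, 0.0323]
ee_rot: [3.141, -0.002, -0.082]
wrist_force: [0.6, 0.2, -1.9]
width: 0.062
finger_force: 30.0
```

Emit:
carry_out:
  steps:
    - [[0,0,0],0,0]
    - [[0,0,0],0,-0.7]
    - [[0,0,0],0,-0.8]
    - [[0,0,0],0,-0.8]
    - [[0,0,-0.05],0,-0.8]
    - [[0,0,-0.1],0,-0.8]
    - [[0,0,-0.16],0,-0.8]
    - [[0,-0.04,-0.18],0,1]
    - [[-0.03,-0.1,-0.18],0,1]
    - [[-0.06,-0.16,-0.18],0,1]

```text
time: 40.92
tool_pos: [0.5335, -0.1289, 0.2117]
ee_rot: [-3.142, -0.001, -0.083]
wrist_force: [0.9, 0.5, -1.3]
width: 0.0582
finger_force: 0.0
```

```bash
python3 - <<'E'
from m import *
for n in("top","side"):
    s=snap(n);W=pts(s);print(n,"dose",circ(W,(.49,-.366),.045,.082,.098),"cup",circ(W,(.578,-.28),.045,.067,.08))
go([.4515,.51,.25],-.083)
E
```

```text
top dose (0.4885, -0.3652, 0.0334, 94) cup (0.5838, -0.293, 0.0282, 33)
side dose (0.4902, -0.3674, 0.0363, 134) cup (0.5809, -0.2881, 0.0364, 109)
tool shift [-0.1287 -0.6272 -0.0382] turn 0.037 pos [ 0.5319 -0.1252  0.2118] yaw -0.0766 j6 1.31 t 41.025 w 0.0502
```

Emit:
carry_out:
  steps:
    - [[-0.03,-0.03,-0.03],-0.9,1]
    - [[-0.06,-0.08,-0.038],-1.8,1]
    - [[-0.09,-0.14,-0.038],-2.7,1]
    - [[-0.12,-0.2,-0.038],-3.6,1]
    - [[-0.128,-0.26,-0.038],-4.5,1]
    - [[-0.128,-0.32,-0.038],-5.4,1]
    - [[-0.128,-0.38,-0.038],-6.3,1]
    - [[-0.128,-0.44,-0.038],-7.2,1]
    - [[-0.128,-0.5,-0.038],-8.1,1]
    - [[-0.128,-0.56,-0.038],-9.0,1]

```text
time: 42.28
tool_pos: [0.4531, 0.4402, 0.2492]
ee_rot: [3.14, -0.0, 1.493]
wrist_force: [0.7, -0.3, 0.6]
width: 0.0005
finger_force: 0.0
```

```bash
python3 - <<'E'
from m import *
go([.4515,.52,.25],1.487)
for n in("side","top"):
    s=snap(n);W=pts(s);m=(np.hypot(W[...,0]-.452,W[...,1]-.462)<.035)&(W[...,2]>.1)&(W[...,2]<.125);q=W[m]
    if len(q): print(n,len(q),np.median(q,0),q.min(0),q.max(0))
    m=(np.hypot(W[...,0]-.452,W[...,1]-.462)<.07)&(abs(W[...,2]-.045)<.006);q=W[m][:,:2].astype(np.float32);print(cv2.minAreaRect(q))
E
```

```text
tool shift [ 0.0794 -0.0078 -0.0008] turn 0.036 pos [0.4531 0.4402 0.2492] yaw 1.4933 j6 0.76 t 42.275 w 0.0005
side 75 [0.45124125 0.46430059 0.10837063] [0.44375882 0.45387309 0.10046533] [0.46009951 0.47001829 0.11382016]
((0.4514806568622589, 0.4611992835998535), (0.09115417301654816, 0.08150311559438705), 4.85992956161499)
top 30 [0.4525095  0.46081235 0.10966161] [0.44520201 0.45411349 0.10060586] [0.45989574 0.4725652  0.11814078]
((0.4522017538547516, 0.46361440420150757), (0.08972325176000595, 0.07960611581802368), 1.4188098907470703)
```

Emit:
carry_out:
  steps:
    - [[0.04,-0.004,0],0,1]
    - [[0.08,-0.008,0],0,1]
    - [[0.08,-0.008,0],0,1]
    - [[0.08,-0.008,0.05],0,1]
    - [[0.08,-0.008,0.1],0,1]
    - [[0.08,-0.008,0.15],0,1]
    - [[0.08,-0.008,0.16],0,1]
    - [[0.08,-0.008,0.16],0,1]

```text
time: 43.38
tool_pos: [0.4517, 0.518, 0.09]
ee_rot: [3.141, -0.0, 1.487]
wrist_force: [-0.0, 0.7, 1.0]
width: 0.0005
finger_force: 0.0
```

```bash
python3 - <<'E'
from m import *
go([.452,.458,.088],1.487)
E
```

```text
tool shift [-0.0598  0.0053  0.002 ] turn 0.001 pos [0.4517 0.518  0.09  ] yaw 1.4872 j6 0.86 t 43.375 w 0.0005
```

Emit:
carry_out:
  steps:
    - [[-0.02,0.002,0],0,1]
    - [[-0.032,0.003,0],0,1]
    - [[-0.04,0.0035,0],0,1]
    - [[-0.047,0.004,0],0,1]
    - [[-0.053,0.0045,0],0,1]
    - [[-0.058,0.005,0],0,1]
    - [[-0.06,0.005,0],0,1]
    - [[-0.06,0.005,0],0,1]

```text
time: 44.38
tool_pos: [0.4521, 0.4595, 0.0894]
ee_rot: [3.139, -0.003, 1.489]
wrist_force: [3.7, 4.3, 1.4]
width: 0.0004
finger_force: 2.4
```

```bash
python3 - <<'E'
from m import *
s=snap("side");W=pts(s)
m=(np.hypot(W[...,0]-.452,W[...,1]-.43)<.03)&(W[...,2]>.05)&(W[...,2]<.115);q=W[m];print(len(q))
for a in range(50,115,8):
    k=q[(q[:,2]*1000>=a)&(q[:,2]*1000<a+8)]
    if len(k):print(a,len(k),k.mean(0).round(3),k.min(0).round(3),k.max(0).round(3))
save(s,"tog.png",(260,420,170,370),3)
E
```

```text
74
50 21 [0.45  0.454 0.052] [0.44  0.447 0.05 ] [0.465 0.46  0.058]
58 22 [0.452 0.457 0.063] [0.448 0.453 0.059] [0.458 0.46  0.066]
66 18 [0.452 0.455 0.07 ] [0.448 0.45  0.066] [0.457 0.458 0.074]
74 1 [0.451 0.455 0.075] [0.451 0.455 0.075] [0.451 0.455 0.075]
90 1 [0.441 0.451 0.097] [0.441 0.451 0.097] [0.441 0.451 0.097]
98 5 [0.44  0.453 0.103] [0.44  0.45  0.101] [0.441 0.456 0.105]
106 5 [0.441 0.453 0.11 ] [0.44  0.45  0.106] [0.441 0.455 0.113]
114 1 [0.44  0.456 0.114] [0.44  0.456 0.114] [0.44  0.456 0.114]
```

View pics/tog.png

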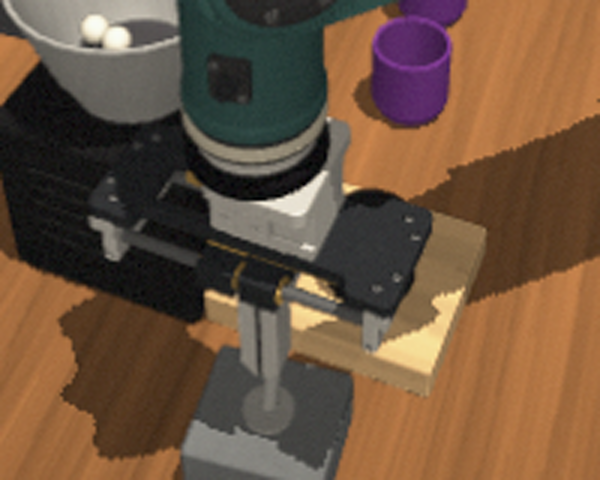

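The toggle is pressed over at (268,390) with about 4.3 N against 5 N at full travel. I'll go 2 mm further and hold over 2 s.

Emit:
carry_out:
  steps:
    - [[-0.002,0,0],0,1]
    - [[-0.002,0,0],0,1]
    - [[-0.002,0,0],0,1]
    - [[-0.002,0,0],0,1]
    - [[-0.002,0,0],0,1]
    - [[-0.002,0,0],0,1]
    - [[-0.002,0,0],0,1]
    - [[-0.002,0,0],0,1]
    - [[-0.002,0,0],0,1]
    - [[-0.002,0,0],0,1]

```text
time: 45.68
tool_pos: [0.4519, 0.458, 0.0891]
ee_rot: [3.139, -0.003, 1.489]
wrist_force: [5.3, 4.9, -1.1]
width: 0.0003
finger_force: 2.8
```

Emit:
carry_out:
  steps:
    - [[0,0,0],0,1]
    - [[0,0,0],0,1]
    - [[0,0,0],0,1]
    - [[0,0,0],0,1]
    - [[0,0,0],0,1]
    - [[0,0,0],0,1]
    - [[0,0,0],0,1]
    - [[0,0,0],0,1]
    - [[0,0,0],0,1]
    - [[0,0,0],0,1]

```text
time: 46.92
tool_pos: [0.452, 0.458, 0.0892]
ee_rot: [3.139, -0.003, 1.489]
wrist_force: [4.9, 5.3, -0.4]
width: 0.0004
finger_force: 2.8
```

Emit:
carry_out:
  steps:
    - [[0.004,0,0],0,1]
    - [[0.008,0,0],0,1]
    - [[0.012,0,0],0,1]
    - [[0.016,-0.001,0],0,1]
    - [[0.02,-0.001,0],0,1]
    - [[0.024,-0.002,0],0,1]
    - [[0.03,-0.002,0],0,1]
    - [[0.04,-0.003,0],0,1]
    - [[0.06,-0.005,0],0,1]
    - [[0.065,-0.005,0],0,1]

```text
time: 48.18
tool_pos: [0.4508, 0.5228, 0.0888]
ee_rot: [-3.141, 0.0, 1.49]
wrist_force: [-0.3, -0.2, -0.7]
width: 0.0001
finger_force: 0.0
```

```bash
python3 - <<'E'
from m import *
for n in("side",):
    s=snap(n);W=pts(s);m=(np.hypot(W[...,0]-.452,W[...,1]-.455)<.04)&(W[...,2]>.1)&(W[...,2]<.125)&(W[...,1]<.49);q=W[m]
    if len(q): print(n,len(q),np.median(q,0),q.min(0),q.max(0))
go([.452,.518,.25],1.487)
E
```

```text
tool shift [-0.0048  0.0015 -0.1613] turn 0.015 pos [0.4508 0.5229 0.0887] yaw 1.4896 j6 0.86 t 48.225 w 0.0008
```

Emit:
carry_out:
  steps:
    - [[0,0,-0.06],0,1]
    - [[0,0,-0.12],0,1]
    - [[0,0,-0.18],0,1]
    - [[0,0,-0.22],0,1]
    - [[-0.04,0.02,-0.22],0,1]
    - [[-0.1,0.05,-0.22],0,1]
    - [[-0.16,0.08,-0.22],0,1]
    - [[-0.22,0.11,-0.22],0,1]
    - [[-0.28,0.14,-0.22],0,1]
    - [[-0.33,0.16,-0.22],0,0]

```text
time: 49.48
tool_pos: [0.5807, 0.1865, 0.3091]
ee_rot: [-3.142, 0.001, 1.488]
wrist_force: [0.3, -0.3, 0.4]
width: 0.007
finger_force: 0.0
```

```bash
python3 - <<'E'
from m import *
for n in("side","top"):
    s=snap(n);W=pts(s);m=(np.hypot(W[...,0]-.452,W[...,1]-.455)<.04)&(W[...,2]>.1)&(W[...,2]<.125);q=W[m]
    if len(q): print(n,"tip",len(q),np.median(q,0),q.min(0),q.max(0))
    m=(np.hypot(W[...,0]-.582,W[...,1]-.1345)<.03)&(W[...,2]>.1)&(W[...,2]<.145);q=W[m]
    if len(q): print(n,"knob",len(q),np.median(q,0),q.min(0),q.max(0))
go([.5825,.133,.2],1.487)
E
```

```text
side tip 76 [0.45113303 0.46433087 0.10891584] [0.44422809 0.45401456 0.10075958] [0.46032396 0.4699488  0.11477681]
side knob 91 [0.58058368 0.13775868 0.12421708] [0.57514571 0.12346195 0.10034969] [0.59305493 0.14412689 0.13889529]
top tip 30 [0.45255048 0.46015879 0.10969932] [0.44507892 0.45305372 0.10129891] [0.45991118 0.47050846 0.11813279]
top knob 43 [0.58132359 0.13533898 0.13415929] [0.5732164  0.12546136 0.10351567] [0.59057026 0.14452856 0.14341656]
tool shift [-0.0491  0.005   0.1088] turn -0.045 pos [0.582  0.1823 0.3088] yaw 1.4791 j6 0.3 t 49.575 w 0.015
```

The toggle has recentred. On to the lever knob.

Emit:
carry_out:
  steps:
    - [[-0.03,0.003,0],0,0]
    - [[-0.048,0.005,0.02],0,0]
    - [[-0.048,0.005,0.06],0,0]
    - [[-0.048,0.005,0.1],0,0]
    - [[-0.048,0.005,0.11],0,0]
    - [[-0.048,0.005,0.11],0,0]

```text
time: 50.32
tool_pos: [0.5813, 0.141, 0.1993]
ee_rot: [-3.141, 0.0, 1.489]
wrist_force: [-0.0, 0.4, -0.1]
width: 0.0467
finger_force: 0.0
```

```bash
python3 - <<'E'
from m import *
go([.582,.1345,.1],1.487)
E
```

```text
tool shift [-0.0064  0.0013  0.0993] turn 0.011 pos [0.5813 0.141  0.1993] yaw 1.489 j6 0.23 t 50.325 w 0.0467
```

Emit:
carry_out:
  steps:
    - [[-0.006,0.001,0.03],0,0]
    - [[-0.006,0.001,0.07],0,0]
    - [[-0.006,0.001,0.095],0,0]
    - [[-0.006,0.001,0.1],0,0]
    - [[-0.006,0.001,0.1],0,0.4]
    - [[-0.006,0.001,0.1],0,1]
    - [[-0.006,0.001,0.1],0,1]
    - [[-0.006,0.001,0.1],0,1]
    - [[-0.006,0.001,0.1],0,1]

```text
time: 51.45
tool_pos: [0.5836, 0.1347, 0.1009]
ee_rot: [3.137, -0.001, 1.488]
wrist_force: [3.3, 0.3, 5.5]
width: 0.0191
finger_force: 30.0
```

```bash
python3 - <<'E'
from m import *
o=robot.get_obs();p=o["tool_pos"][:2];yaw=-.085
R=np.array([[np.cos(yaw),-np.sin(yaw)],[np.sin(yaw),np.cos(yaw)]])
h=p-R@np.array([0,-.1]);print("hinge",h,o["wrist_force"])
for a in (.2,.4,.6,.7,.76,.8):
    k=h+R@np.array([-.1*np.sin(a),-.1*np.cos(a)]);print(a,end=" ");go([*k,o["tool_pos"][2]])
E
```

```text
hinge [0.59207746 0.23429265] [3.27839359 0.310285   5.46914732]
0.2 tool shift [ 0.002  -0.0199 -0.    ] turn 0 pos [0.5836 0.1347 0.1009] yaw 1.4883 j6 0.21 t 51.45 w 0.0191
0.4 tool shift [ 0.008  -0.0389 -0.    ] turn 0 pos [0.5836 0.1347 0.1009] yaw 1.4883 j6 0.21 t 51.45 w 0.0191
0.6 tool shift [ 0.0176 -0.0564 -0.    ] turn 0 pos [0.5836 0.1347 0.1009] yaw 1.4883 j6 0.21 t 51.45 w 0.0191
0.7 tool shift [ 0.0237 -0.0644 -0.    ] turn 0 pos [0.5836 0.1347 0.1009] yaw 1.4883 j6 0.21 t 51.45 w 0.0191
0.76 tool shift [ 0.0277 -0.0688 -0.    ] turn 0 pos [0.5836 0.1347 0.1009] yaw 1.4883 j6 0.21 t 51.45 w 0.0191
0.8 tool shift [ 0.0305 -0.0717 -0.    ] turn 0 pos [0.5836 0.1347 0.1009] yaw 1.4883 j6 0.21 t 51.45 w 0.0191
```

Emit:
carry_out:
  steps:
    - [[0,-0.008,0],0,1]
    - [[0.001,-0.014,0],0,1]
    - [[0.002,-0.02,0],0,1]
    - [[0.0045,-0.03,0],0,1]
    - [[0.008,-0.039,0],0,1]
    - [[0.0125,-0.048,0],0,1]
    - [[0.0175,-0.0564,0],0,1]
    - [[0.0237,-0.0644,0],0,1]
    - [[0.028,-0.069,0],0,1]
    - [[0.03,-0.0715,0],0,1]

```text
time: 52.7
tool_pos: [0.5154, 0.1662, 0.1007]
ee_rot: [3.135, 0.007, 1.486]
wrist_force: [6.4, -10.1, 4.8]
width: 0.0195
finger_force: 30.0
```

Emit:
carry_out:
  steps:
    - [[0,0,0],0,1]
    - [[0.001,-0.002,0],0,1]
    - [[0.001,-0.002,0],0,1]

```text
time: 53.08
tool_pos: [0.5147, 0.167, 0.1007]
ee_rot: [3.133, 0.008, 1.485]
wrist_force: [7.6, -10.3, 3.9]
width: 0.0194
finger_force: 30.0
```

```bash
python3 - <<'E'
from m import *
o=robot.get_obs();p=o["tool_pos"][:2];yaw=-.085
R=np.array([[np.cos(yaw),-np.sin(yaw)],[np.sin(yaw),np.cos(yaw)]]);h=np.array([.5921,.2343])
d=R.T@(p-h);print("lever",np.arctan2(-d[0],-d[1]),np.hypot(*d),o["wrist_force"],o["width"])
s=snap("top");W=pts(s);m=(np.hypot(W[...,0]-p[0],W[...,1]-p[1])<.02)&(W[...,2]>.1)&(W[...,2]<.145);print(m.sum(),np.median(W[m],0) if m.any() else 0)
for a in (.7,.6,.5,.4,.3,.2,.1,0,-.03):
    k=h+R@np.array([-.1*np.sin(a),-.1*np.cos(a)]);print(a,end=" ");go([*k,o["tool_pos"][2]])
E
```

```text
lever 0.7701758842931504 0.10261126673579286 [  7.61415133 -10.33895552   3.8816761 ] 0.01940532544045152
0 0
0.7 tool shift [-0.0028  0.007  -0.    ] turn 0 pos [0.5147 0.167  0.1007] yaw 1.4852 j6 0.3 t 53.125 w 0.0196
0.6 tool shift [-0.0089  0.015  -0.    ] turn 0 pos [0.5147 0.167  0.1007] yaw 1.4852 j6 0.3 t 53.125 w 0.0196
0.5 tool shift [-0.0141  0.0235 -0.    ] turn 0 pos [0.5147 0.167  0.1007] yaw 1.4852 j6 0.3 t 53.125 w 0.0196
0.4 tool shift [-0.0184  0.0325 -0.    ] turn 0 pos [0.5147 0.167  0.1007] yaw 1.4852 j6 0.3 t 53.125 w 0.0196
0.3 tool shift [-0.0218  0.0419 -0.    ] turn 0 pos [0.5147 0.167  0.1007] yaw 1.4852 j6 0.3 t 53.125 w 0.0196
0.2 tool shift [-0.0243  0.0516 -0.    ] turn 0 pos [0.5147 0.167  0.1007] yaw 1.4852 j6 0.3 t 53.125 w 0.0196
0.1 tool shift [-0.0258  0.0615 -0.    ] turn 0 pos [0.5147 0.167  0.1007] yaw 1.4852 j6 0.3 t 53.125 w 0.0196
0 tool shift [-0.0263  0.0715 -0.    ] turn 0 pos [0.5147 0.167  0.1007] yaw 1.4852 j6 0.3 t 53.125 w 0.0196
-0.03 tool shift [-0.0262  0.0745 -0.    ] turn 0 pos [0.5147 0.167  0.1007] yaw 1.4852 j6 0.3 t 53.125 w 0.0196
```

Emit:
carry_out:
  steps:
    - [[0.002,-0.003,0],0,1]
    - [[0.002,-0.003,0],0,1]
    - [[-0.001,0.003,0],0,1]
    - [[-0.003,0.007,0],0,1]
    - [[-0.006,0.011,0],0,1]
    - [[-0.009,0.015,0],0,1]
    - [[-0.0115,0.019,0],0,1]
    - [[-0.014,0.0235,0],0,1]
    - [[-0.016,0.028,0],0,1]
    - [[-0.0184,0.0325,0],0,1]

```text
time: 54.38
tool_pos: [0.5419, 0.1468, 0.1006]
ee_rot: [3.141, 0.007, 1.488]
wrist_force: [-2.1, -7.3, 8.4]
width: 0.0194
finger_force: 30.0
```

Emit:
carry_out:
  steps:
    - [[-0.002,0.0045,0],0,1]
    - [[-0.0035,0.0095,0],0,1]
    - [[-0.005,0.014,0],0,1]
    - [[-0.006,0.019,0],0,1]
    - [[-0.0068,0.024,0],0,1]
    - [[-0.0075,0.029,0],0,1]
    - [[-0.008,0.033,0],0,1]
    - [[-0.008,0.037,0],0,1]
    - [[-0.008,0.04,0],0,1]
    - [[-0.008,0.042,0],0,1]

```text
time: 55.62
tool_pos: [0.5836, 0.1381, 0.1006]
ee_rot: [3.14, 0.002, 1.489]
wrist_force: [0.1, -2.6, 6.7]
width: 0.0192
finger_force: 30.0
```

```bash
python3 - <<'E'
from m import *
o=robot.get_obs();p=o["tool_pos"][:2];yaw=-.085
R=np.array([[np.cos(yaw),-np.sin(yaw)],[np.sin(yaw),np.cos(yaw)]]);h=np.array([.5921,.2343])
d=R.T@(p-h);print("lever",np.arctan2(-d[0],-d[1]),np.hypot(*d),o["wrist_force"])
go([.5836,.1347,.1])
E
```

```text
lever 0.0030595463733538515 0.09655569882781992 [ 0.13173183 -2.6323347   6.67538209]
tool shift [-0.0034  0.0003  0.0006] turn 0 pos [0.5836 0.1381 0.1006] yaw 1.4887 j6 0.22 t 55.625 w 0.0192
```

Emit:
carry_out:
  steps:
    - [[0,0.001,0],0,1]
    - [[0,0.002,0],0,1]
    - [[0,0.002,0],0,1]
    - [[0,0.002,0],0,0.5]
    - [[0,0.002,0],0,0.2]
    - [[0,0.002,0],0,0]
    - [[0,0.002,0],0,0]
    - [[0,0.002,-0.03],0,0]
    - [[0,0.002,-0.08],0,0]
    - [[0,0.002,-0.12],0,0]

```text
time: 56.88
tool_pos: [0.5855, 0.139, 0.221]
ee_rot: [3.141, -0.0, 1.489]
wrist_force: [0.6, -0.2, 0.5]
width: 0.047
finger_force: 0.0
```

Emit:
carry_out:
  steps:
    - [[-0.06,0,-0.02],0,0]
    - [[-0.12,0,-0.05],0,0]
    - [[-0.16,0,-0.05],0,0]
    - [[-0.16,0,-0.05],0,0]
    - [[-0.16,0,-0.05],0,0]

```text
time: 57.5
tool_pos: [0.5721, -0.02, 0.2687]
ee_rot: [-3.141, -0.001, 1.488]
wrist_force: [0.7, -1.1, -0.0]
width: 0.0467
finger_force: 0.0
```

```bash
python3 - <<'E'
from m import *
s=snap("top");W=pts(s)
m=(np.hypot(W[...,0]-.582,W[...,1]-.1345)<.03)&(W[...,2]>.1)&(W[...,2]<.145);q=W[m];print("knob",np.median(q,0),m.sum())
m=(W[...,2]>.075)&(W[...,2]<.098)&(W[...,0]>.5)&(W[...,0]<.65)&(W[...,1]<.235)&(W[...,1]>.145);p=W[m];print("bar",cv2.fitLine(p[:,:2].astype(np.float32),2,0,.01,.01).ravel())
print("tub",circ(W,(.424,.331),.05,.075,.085),"dose",circ(W,(.49,-.366),.045,.082,.098),"tin",circ(W,(.66,-.113),.05,.07,.08))
s=snap("side");W=pts(s)
print("cup",circ(W,(.58,-.286),.045,.067,.08),"dose",circ(W,(.49,-.366),.045,.082,.098))
s2=snap("top")
cv2.imwrite("pics/fin.png",np.hstack([cv2.resize(s2["image"][80:330,110:470,::-1],(576,400)),cv2.resize(s["image"][150:290,170:250,::-1],(220,400))]))
E
```

```text
knob [0.58136189 0.13359504 0.133034  ] 45
bar [0.07557019 0.99714047 0.586518   0.18827017]
tub (0.425, 0.3343, 0.0323, 62) dose (0.4893, -0.3652, 0.0336, 97) tin (0.684, -0.1138, 0.0094, 10)
cup (0.5784, -0.2862, 0.0348, 108) dose (0.4917, -0.3676, 0.0369, 128)
```

View pics/fin.png

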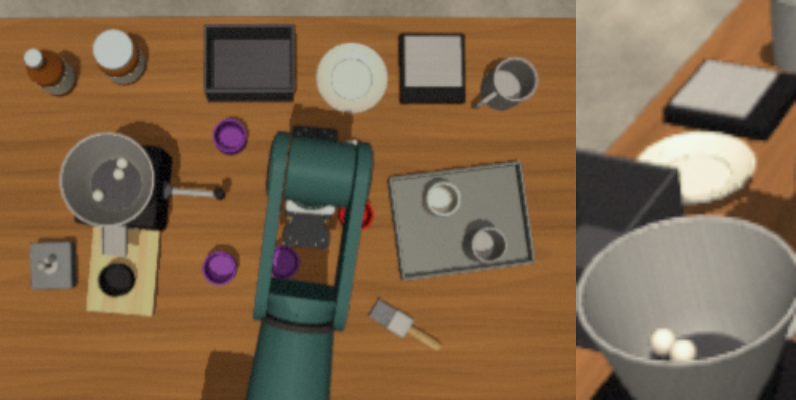

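The picture shows 3 balls in the hopper, both cups in the tray at (441,198) and (487,243), the lever home, the toggle centred and the tub in place. The light patch inside the dosing cup needs a depth check in case a ball was left.

```bash
python3 - <<'E'
from m import *
s=snap("top");W=pts(s);D=np.hypot(W[...,0]-.4895,W[...,1]+.3655)
k=(D<.030)&(W[...,2]<.06);print((W[k]*1000).round()[::4].astype(int).tolist(), s["image"][k].mean(0),s["image"][k].max(0))
s0=dict(np.load("top0.npz"));W0=pts(s0);k=(np.hypot(W0[...,0]-.427,W0[...,1]+.109)<.03)&(W0[...,2]<.075);print("before",s0["image"][k].max(0),np.sort((W0[k][:,2]*1000).round())[::6])
side=snap("side");Ws=pts(side);m=(np.hypot(Ws[...,0]-.66,Ws[...,1]+.113)<.035)&(Ws[...,2]>.069);print("tin",np.median(Ws[m],0),m.sum())
save(snap("top"),"dc.png")
E
```

```text
[[517, -369, 40], [514, -371, 7], [514, -379, 26], [511, -367, 12], [511, -381, 7], [510, -384, 43], [508, -367, 10], [508, -380, 8], [508, -388, 28], [505, -361, 10], [505, -373, 10], [505, -387, 6], [504, -391, 47], [502, -367, 11], [502, -379, 12], [502, -392, 10], [501, -392, 55], [499, -367, 10], [499, -384, 4], [498, -393, 21], [495, -359, 15], [496, -374, 8], [495, -386, 11], [495, -392, 32], [492, -356, 15], [492, -369, 13], [492, -383, 9], [492, -395, 24], [489, -356, 15], [489, -369, 13], [489, -384, 6], [489, -394, 14], [489, -395, 55], [486, -367, 9], [486, -380, 7], [486, -393, 5], [486, -395, 56], [483, -369, 1], [483, -379, 10], [483, -393, 7], [483, -393, 51], [480, -365, 16], [480, -379, 11], [480, -393, 8], [477, -359, 15], [477, -373, 10], [477, -386, 9], [477, -392, 33], [474, -370, 8], [474, -382, 11], [474, -388, 45], [470, -374, 6], [470, -386, 7], [470, -386, 53], [467, -381, 2], [467, -385, 36], [464, -378, 25]] [121.37004405 116.75330396 109.07488987] [171 164 156]
before [188 193 182] [-8. -1. -0.  1.  1.  2.  2.  3.  3.  3.  4.  4.  4.  5.  5.  5.  6.  6.
  7.  7.  7.  8.  9.  9. 10. 11. 13. 15. 16. 18. 18. 19. 20. 21. 21. 22.
 23. 23. 24. 25. 26. 28. 31. 38. 42. 57. 66.]
tin [ 0.6620389  -0.11077372  0.07693819] 171
```

```bash
python3 -c "
from bench import robot
print(robot.close_job())"
```

```text
the job is handed in; nothing more can be done
None
```

The job is handed in: the tub is on the step at the chute, the three balls I could find are in the hopper, the switch was held over for about 2.5 s and recentred, and the lever was then pulled to about 0.77 rad and eased home. The empty dosing cup and the one white tasting cup within reach stand upright in the tray, and the tin is where it was.

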